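# Lever up the planter and pack its front edge

### The arm

A 6-joint arm with a two-finger parallel gripper is mounted at the origin on the work surface. World frame = base frame: x ahead of the robot, y to its left, z up, the work surface at z = 0. Lengths are in m, angles in degrees, forces in N, time in s.
With the tool pointing down it reaches from about 0.275 to 0.725 m from the base axis. Payload 15.9 kg.
Tool frame: the origin (TCP) lies midway between the tips of the shut fingers; the grasp point (between the pads) lies 19 mm behind it (env.pinch_z is the distance from the TCP to the grasp point, in m); y points along the fingers, x is the direction in which the jaws open and shut, and the axes are right-handed (so a half turn about y gives the same grasp; the last joint's range is limited). The gripper opens to 85 mm and grips with 20 to 120 N. Pads are 22 mm wide; open, the fingers measure 114 mm over their backs; the gripper's body (76 mm by 85 mm) begins 54 mm behind the grasp point. The pads swing forward as they close: fully open they stand 13 mm farther back than shut.
Start: joints at [-68.182, 12.198, -1.971, 75.831, 0, 90], TCP at [0.186, -0.464, 0.231] pointing down, gripper open.
Joint ranges: [-170.91, 170.91], [-42.67, 98.43], [-65.05, 77.54], [-120.47, 116.71], [-90, 82.35], [-180, 180]. Speed limits (degrees/s): [108.29, 108.29, 136.94, 147.25, 180, 180].

### API

Orientations are given as [roll, pitch, yaw] about the fixed x, y, z axes, in that order (R = Rz(yaw) Ry(pitch) Rx(roll)).
In Python, from plant import env, imaging, job gives the robot as it stands. The module is installed in compiled form; this text tells all that it offers.
- The arm moves only by the tool play_rows, never from a script. Its argument "steps" is one flat list of numbers, 7 for each row, row after row: the shift along the tool's x, y, z in m, then the turn, a rotation vector about the tool's x, y, z in degrees, then the finger opening in m, from 0 to 0.0854. In form: [x, y, z, wx, wy, wz, gripper, x, y, z, wx, wy, wz, gripper, ...]. A call has 1 to 20 rows; each row is the pose to reach, as a shift and turn from the pose commanded when the call began, along the tool's axes at that moment; what a row does not reach only later rows make up. A row lasts 1/10 s, in which the tool goes at most 50 mm and 8.59 degrees, less where a joint would pass 70% of its speed; a pose out of reach is approached as far as the arm can. A call with a gripper value outside its range is refused whole. The fingers move at their own pace and stop on an object; the grip force is fixed at half the most. Time passes only in rows, so rows that repeat a pose let the fingers close. It gives the time, the measured TCP pose, the force and the opening at its end, in the units of the state.
- env.get_obs(): the state, without advancing time (a new reading comes with each control period).
- imaging.get_image(name): name is "scene" or "top"; returns (picture, depth): 480x640x3 uint8, blue, green, red; 480x640 float32, m along the optical axis (not along the pixel's ray), 0 where there is no reading.
- imaging.get_calibration(name): a dict with "K" (3x3 intrinsics, pixels), "R" (3x3) and "t" (3): a world point X has camera coordinates R X + t. Camera axes: x right, y down, z forward; pixel columns grow to the right and rows downward; lengths in m; the calibration is good to about 2 mm. A picture is of the moment at which its call begins. get_calibration takes no time and is no camera call.
- job.close_job(): hands the job in, once; it reports no verdict.
The state is a dict: "t": time; "qpos": joint angles; "joint_vel": joint speeds; "joint_efforts": joint torques, N m; "ee_pos": TCP position; "eef_rot": TCP orientation; "wrist_force": force on the tool from outside, world axes, zero at the start; "moment": the same for the moment, N m; "gripper_width": finger opening in m.
Only numpy, scipy, OpenCV 4.12 (cv2) and the standard library are available. Lean on these libraries where they do the work, as an engineer would, in place of code of your own. Each camera call takes 0.05 s, during which the arm holds its last target. There are 200 camera calls.

### The job

Lever the heavy planter's front edge up with the pry bar that already rests over the iron block, and hook the bar's tail under the steel keeper so that it stays up with your hand off it. Slip the wooden packer straight in under the raised edge, beside the bar on the side away from the robot, until you feel its batten press lightly on the planter's steel stop plate (do not shove), then unhook the bar, let the planter down gently on the packer and draw the bar right out from under it. Do not lift the planter by hand or push it out of place, and leave the pots and the jar alone.

Things in the scene. Friction and masses are not known exactly. Their poses are not given: they have to be found in the camera images.
- planter: Concrete plinth 200 (x) x 280 (y) x 50 high, a terracotta pot and plant fixed on top (pot 150 wide, rim at 160, 45 behind the front face); 4.5 to 8 kg, loose. Origin: centre of the underside; x from the front edge (x = -100) to the back, y towards the robot, z up. It tilts about its back lower edge. In front, around y = -60, it carries a steel stop plate (see packing_place).
- packing_place (a point): Planter's front lower edge at planter x = -100, y = -60, z = 0; the packer goes in here along planter +x. It rises with the planter, about 20 when the bar is hooked. Before it stands the stop plate, 90 (y) x 30 high, planter z = 4 to 34, on stiff rods; its front face is set 6 to 36 out from the planter's face, differently each time and not reported: find it by touch.
- lip (a point): Front edge of the ceiling of the notch for the bar, at planter x = -100, y = 45, z = 22. The notch is open to the front, 22 high, 60 deep, from planter y = 5 to y = 85.
- ridge (a point): Middle of the top of the rounded ridge (radius 10, along y, 60 long, top 36 above the bench) of the dark iron fulcrum block, 56 x 60 x 36, 0.8 kg, loose; the ridge runs 75 in front of the planter's front face.
- bar_grip (a point): Middle of the bar's black rubber grip (85 long, 26 wide, 14 thick, grasped across its width), on the bar's centre line. Axes: x along the bar from tail to tip, y across, z its upper side. 55 from the tail end, 375 from the tip, about 280 from the ridge. About 120 above the bench at the start (bar slopes 0.3 rad, tail up), about 46 when hooked (nearly level). Pressing it down takes 5 to 18 N.
- bar_tip (a point): Middle of the bar's tip end (same axes); about 20 inside the planter's front face at the start.
- keeper_slot (a point): Middle of the underside of the keeper's arm, 52 above the bench, where the bar is to be hooked; about 65 from the grip towards the planter. Axes: x along the bar towards the planter, y towards the robot and the keeper's post, z up. The bar passes below the lip, goes sideways along +y, then up against the arm behind the lip, which keeps it in.
- packer_mid (a point): Centre of the strip of the loose hardwood packer: flat strip 210 (x, length) x 40 (y) x 10 thick, 70 g, lying flat, z up, +x end towards the planter. On it stands a batten across it, 16 (x) x 40, top 42 above the bench, front face at x = +40: the leading 65 mm are the tongue, which passes under the stop plate; the batten meets the plate (2 to 10 N is a light press). Grasp it at its centre, across.
- bar: Flat straight steel pry bar, 430 x 24 x 8, 0.63 kg, lying over the ridge with its tip in the notch against the ceiling. Same axes as bar_grip; origin on its centre line 285 from the grip towards the tip, about over the ridge at the start.
- keeper: Steel keeper fixed on the bench at the robot's side of the bar's tail: post and overhanging arm, 24 wide along x, 62 high. Origin on the bench, 52 below keeper_slot, same axes. Post face at y = 23; the arm reaches out to y = -29, with a down-turned lip at its end (y = -29 to -23, underside 47 above the bench). Arm underside at 52.
- packer: The packer's underside centre, 5 below packer_mid.
- pot_a: Bystander: small terracotta pot, 70 mm wide, 60 high, origin at its foot. Leave alone.
- jar: Bystander: green glass jar, 60 wide, 60 high, origin at its foot. Leave alone.
- pot_b: Bystander: blue ceramic bowl, 100 wide, 90 high, origin at its foot. Leave alone.
- back_edge (a point): Middle of the planter's back lower edge, about which it tilts (planter x = 100, y = 0, z = 0).
There are look-alikes about, which are no part of the job. Of the things shaped like the packer, the wooden one is meant.

How it is judged (in metres and radians):
On the way, in this order (a step that is already met when the one before it is completed fails the run):
1. the planter's front edge is levered up on the bar, the bar is hooked under the keeper and the hand is off the bar (angle between planter's own z axis and vertical above 0.08 rad and contact force between bar and planter above 3 N and contact force between bar and keeper above 1 N and contact force between the fingers and bar below 0.2 N), for 0.3 s.
2. the packer lies under the edge with its batten pressed on the stop plate (over 1 N), while the bar still holds the edge up (angle between planter's own z axis and vertical above 0.08 rad and x of packer_mid in the frame of planter between -0.185 and -0.135 m and y of packer_mid in the frame of planter below -0.015 m and angle between the x axis of packer_mid and the x axis of planter, either way round below 0.3 rad and contact force between packer and planter above 1 N and contact force between bar and keeper above 1 N and height (world z) of packer_mid below 0.014 m), for 0.1 s.
At the end, for the whole second after the job is handed in: Planter at rest on the packer (leaning 0.05 to 0.08 rad, back edge within 20 mm of its start); packer on the side away from the robot, 20 to 70 mm in, straight within 0.3 rad; bar's tip at least 5 mm out in front of the planter, the bar touching neither planter nor keeper, at rest (angle between planter's own z axis and vertical between 0.05 and 0.08 rad and contact force between packer and planter above 5 N and x of packer_mid in the frame of planter between -0.185 and -0.135 m and y of packer_mid in the frame of planter below -0.015 m and angle between the x axis of packer_mid and the x axis of planter, either way round below 0.3 rad and x of bar_tip in the frame of planter below -0.105 m and contact force between bar and planter below 0.3 N and contact force between bar and keeper below 0.3 N and distance of back_edge from where it was at the start of the episode below 0.02 m and linear speed of planter below 0.02 m/s and linear speed of bar below 0.03 m/s).
It fails at once if planter lifted or pressed by hand (over 20 N) (contact force between the fingers and planter above 20 N).
It fails at once if planter dropped or jerked (over 0.15 m/s) (linear speed of planter above 0.15 m/s).
It fails at once if planter pushed out of place (back edge moved 20 mm) (distance of back_edge from where it was at the start of the episode above 0.02 m).
It fails at once if the packer shoved against the raised planter with over 12 N (angle between planter's own z axis and vertical above 0.085 rad and contact force between packer and planter above 12 N).
It fails at once if a pot or the jar disturbed (moved 20 mm) (distance of any of pot_a, jar, pot_b from where it was at the start of the episode above 0.02 m).
It also fails if it takes over 72 s, if anything falls off the work surface, if the arm or the gripper's body presses on something with over 40 N, if the wrist force passes 120 N, or if a joint passes its speed limit or range.

## Working session

There is one attempt and no reset: what is moved stays moved. The work goes in short steps, Python scripts to look and compute and a tool call to move; the robot and the scene stay as the last step left them, time stands still between calls to the robot, and variables do not carry over. Pictures are saved under pics/ and viewed, about 8 in all and at most 12, crops included, and the job is handed in when it is done.

Besides the shell and the picture viewer there is one more tool, called after "Emit:" as a command line: name --argument value ..., lists and objects as JSON in quotes. play_rows: Moves the arm, as the interface text tells. Its arguments: {"type":"object","properties":{"steps":{"type":"array"}},"required":["steps"]}

```bash
mkdir -p pics; cat > h.py <<'E'
import numpy as np,cv2
from plant import env,imaging,job
def shot(n,tag):
    im,d=imaging.get_image(n); cv2.imwrite(f'pics/{tag}.png',im); np.save(f'{tag}.npy',d); return im,d
def world(n,d):
    c=imaging.get_calibration(n);K,R,t=map(np.array,(c['K'],c['R'],c['t']))
    v,u=np.mgrid[:480,:640]; p=np.stack([(u-K[0,2])/K[0,0]*d,(v-K[1,2])/K[1,1]*d,d],-1)
    return (p-t.reshape(3))@R
E
python3 - <<'E'
from h import *
for n in('scene','top'):
    im,d=shot(n,n+'0'); c=imaging.get_calibration(n); print(n,c['K'],-np.array(c['R']).T@np.array(c['t']).ravel())
print(env.get_obs(),env.pinch_z)
E
```

```text
scene [[440.40022528   0.         318.03162445]
 [  0.         440.40022528 238.9100796 ]
 [  0.           0.           1.        ]] [1.39428556 0.29338745 0.82506272]
top [[482.16887333   0.         313.06712852]
 [  0.         482.16887333 235.16688891]
 [  0.           0.           1.        ]] [ 0.32362757 -0.04624907  1.11304222]
{'t': 0.1, 'qpos': array([-6.81831278e+01,  1.22225618e+01, -2.00411265e+00,  7.58307970e+01,
       -1.96236172e-04,  9.00014436e+01]), 'joint_vel': array([-0.05536124, -0.06616343,  0.04155659,  0.03418008,  0.04985108,
        0.06603074]), 'joint_efforts': array([-5.21980128e-04, -6.87248755e+01,  4.87806487e+01,  1.22207074e-02,
       -1.23679606e-04, -3.37832989e-05]), 'ee_pos': array([ 0.18570796, -0.46390971,  0.23086429]), 'eef_rot': array([-9.00001977e+01,  5.74714905e-02, -6.81845714e+01]), 'wrist_force': array([-0.6079794 ,  0.35457689,  0.39730164]), 'moment': array([ 0.01294978, -0.04107262,  0.05227635]), 'gripper_width': 0.08552262049341404} 0.0187
```

View pics/scene0.png

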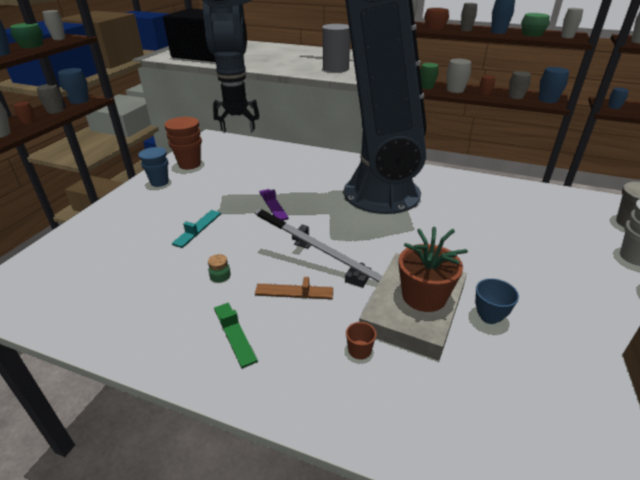

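View pics/top0.png

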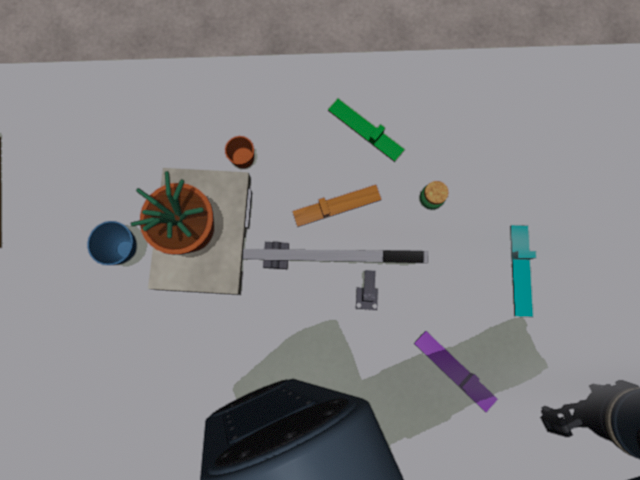

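The top view shows the planter at left (front face near col 245), the bar from (245,254) to (428,257), and the block at (276,255). The keeper is at (368,290), the wooden packer at (337,205) with its batten at (324,207), and the stop plate near (249,209). Planter +x is about world +y. Next I measure.

```bash
python3 - <<'E'
from h import *
im=cv2.imread('pics/top0.png');d=np.load('top0.npy');W=world('top',d);hsv=cv2.cvtColor(im,cv2.COLOR_BGR2HSV)
ims=cv2.imread('pics/scene0.png');Ws=world('scene',np.load('scene0.npy'));hs=cv2.cvtColor(ims,cv2.COLOR_BGR2HSV)
np.set_printoptions(precision=4,suppress=True)
def rect(p):
    r=cv2.minAreaRect((p[:,:2]*1000).astype(np.float32)); return np.round(cv2.boxPoints(r),1).tolist()
v,u=np.mgrid[:480,:640]
def box(a,b,c,e): return (u>=a)&(u<b)&(v>=c)&(v<e)
Z=W[...,2]
print('bench z',np.median(Z[box(280,320,100,140)]))
m=box(140,260,160,300)&(Z>.042)&(Z<.056); m=cv2.morphologyEx(m.astype(np.uint8),cv2.MORPH_OPEN,np.ones((5,5)))>0
print('plinth top',rect(W[m]),np.median(Z[m]))
pl=box(244,256,185,232)
for r in range(186,232,6): print(r,[(int(c),*np.round(W[r,c],3)) for c in range(242,256,2)])
# packer orange wood
m=box(285,390,180,230)&(hsv[...,1]>100)&(Z<.09)
s=m&(Z<.02); b=m&(Z>.034)
print('packer strip',rect(W[s]),np.median(Z[s]),'batten',rect(W[b]) if b.sum() else 0,np.median(Z[b]),b.sum())
# grip
g=box(375,430,245,268)&(im.max(2)<50)
print('grip',rect(W[g]),np.percentile(Z[g],[5,50,95]),W[g].mean(0))
for c in range(384,424,6):
    k=g[:,c]; print(c,W[k,c].mean(0) if k.any() else 0)
# bar
for c in range(250,384,16):
    col=box(c,c+1,244,268)&(Z>.045); print('bar',c,W[col].mean(0) if col.any() else 0, np.ptp(W[col][:,0]) if col.any() else 0)
k=box(350,385,265,312)&(Z>.03); print('keeper',rect(W[k]),np.percentile(Z[k],[5,50,95]))
for r in range(266,312,4): print(r,W[r,369],W[r,364],W[r,375])
k=box(262,292,240,272)&(Z>.01)&(Z<.04); print('block',rect(W[k]))
for n,bx in(('potA',(222,260,134,170)),('jar',(415,452,178,212))):
    q=box(*bx)&(Z>.03); print(n,rect(W[q]),np.percentile(Z[q],95))
# scene cross check
gs=box(250,290,205,230)&(ims.max(2)<50); print('scene grip',Ws[gs].mean(0),rect(Ws[gs]))
ms=box(250,340,270,305)&(hs[...,1]>120); print('scene packer',rect(Ws[ms]),np.percentile(Ws[ms][:,2],[5,50,95,99]))
E
```

```text
bench z -0.0014055326817548164
plinth top [[394.0, 134.6999969482422], [673.5999755859375, 110.69999694824219], [690.9000244140625, 311.79998779296875], [411.20001220703125, 335.70001220703125]] 0.048610232095324835
186 [(242, np.float64(0.639), np.float64(0.126), np.float64(0.052)), (244, np.float64(0.64), np.float64(0.122), np.float64(0.048)), (246, np.float64(0.639), np.float64(0.117), np.float64(0.052)), (248, np.float64(0.644), np.float64(0.114), np.float64(0.035)), (250, np.float64(0.65), np.float64(0.113), np.float64(0.014)), (252, np.float64(0.655), np.float64(0.111), np.float64(-0.005)), (254, np.float64(0.654), np.float64(0.106), np.float64(-0.002))]
192 [(242, np.float64(0.625), np.float64(0.126), np.float64(0.052)), (244, np.float64(0.626), np.float64(0.122), np.float64(0.047)), (246, np.float64(0.626), np.float64(0.117), np.float64(0.048)), (248, np.float64(0.631), np.float64(0.115), np.float64(0.031)), (250, np.float64(0.63), np.float64(0.11), np.float64(0.033)), (252, np.float64(0.635), np.float64(0.108), np.float64(0.014)), (254, np.float64(0.639), np.float64(0.105), 
[... 5155 characters left out ...]
otA [[314.0, -26.0], [343.20001220703125, -87.5], [771.5999755859375, 115.80000305175781], [742.4000244140625, 177.1999969482422]] 0.06085279991100316
jar [[323.6000061035156, -46.20000076293945], [607.4000244140625, -354.29998779296875], [649.0999755859375, -315.8999938964844], [365.29998779296875, -7.800000190734863]] 0.06257754615635003
scene grip [ 0.4737 -0.2091  0.1341] [[422.0, -197.60000610351562], [459.5, -260.79998779296875], [1394.300048828125, 293.3999938964844], [1356.800048828125, 356.6000061035156]]
scene packer [[548.5, 3.5999999046325684], [614.9000244140625, -190.3000030517578], [1460.699951171875, 99.5], [1394.300048828125, 293.3999938964844]] [0.0071 0.0117 0.0424 0.0469]
```

```bash
python3 - <<'E'
import cv2
a=cv2.imread('pics/top0.png')[170:320,230:440]
cv2.imwrite('pics/crop1.png',cv2.resize(a,None,fx=3.8,fy=3.8,interpolation=cv2.INTER_CUBIC))
E
```

```text
(no output)
```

View pics/crop1.png

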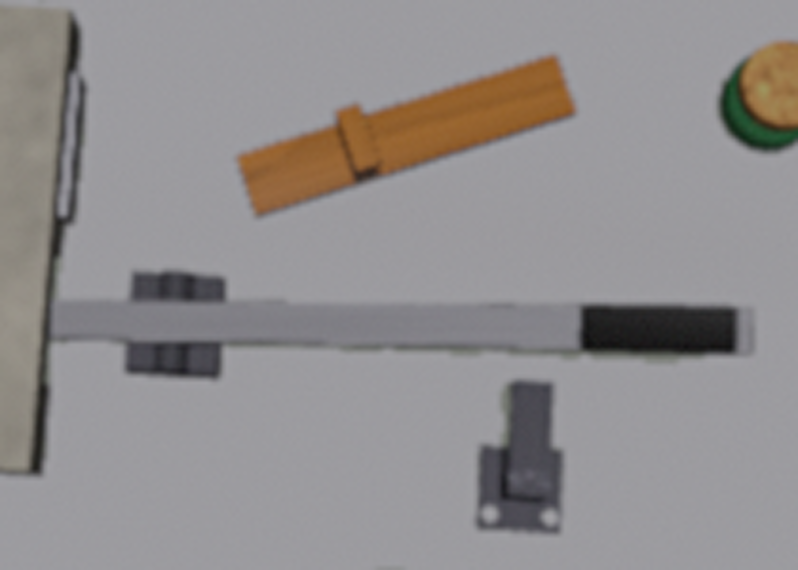

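The close view shows the bar parallel to the planter's x axis, and the plate only slightly proud of the face (crop (70,150)). Clearance to the keeper arm end at crop (530,382) is about 11 mm. I go above the grip first, tilted with the bar.

```bash
cat >> h.py <<'E'
from scipy.spatial.transform import Rotation as Ro
def go(p,yaw,s=0,grasp=True):
    "shift/rotvec in tool axes to bring grasp point to p, jaw axis yaw, slope s (deg)"
    o=env.get_obs(); R0=Ro.from_euler('xyz',o['eef_rot'],degrees=True)
    R=Ro.from_euler('xyz',[-(90+s),0,yaw],degrees=True)
    t=np.array(p)+(env.pinch_z*R.as_matrix()[:,1] if grasp else 0)
    sh=R0.inv().apply(t-o['ee_pos']); rv=(R0.inv()*R).as_rotvec(degrees=True)
    print('shift',np.round(sh,4),'rot',np.round(rv,2))
def st():
    o=env.get_obs(); R=Ro.from_euler('xyz',o['eef_rot'],degrees=True).as_matrix()
    print('t',round(o['t'],2),'grasp',np.round(o['ee_pos']-env.pinch_z*R[:,1],4),'rot',np.round(o['eef_rot'],2),'F',np.round(o['wrist_force'],2),'M',np.round(o['moment'],2),'w',round(o['gripper_width'],4),'q',np.round(o['qpos'],1))
E
python3 -c "
from h import *
st();go([.457,-.19,.205],-4.9,17)"
```

```text
t 0.1 grasp [ 0.1857 -0.4639  0.2496] rot [-9.000e+01  6.000e-02 -6.818e+01] F [-0.61  0.35  0.4 ] M [ 0.01 -0.04  0.05] w 0.0855 q [-68.2  12.2  -2.   75.8  -0.   90. ]
shift [-0.1485  0.0439  0.3512] rot [-15.26 -62.79  -9.44]
```

Emit:
play_rows --steps '[-0.1485,0.044,0.351,-15.26,-62.8,-9.44,0.0854,-0.1485,0.044,0.351,-15.26,-62.8,-9.44,0.0854,-0.1485,0.044,0.351,-15.26,-62.8,-9.44,0.0854,-0.1485,0.044,0.351,-15.26,-62.8,-9.44,0.0854,-0.1485,0.044,0.351,-15.26,-62.8,-9.44,0.0854,-0.1485,0.044,0.351,-15.26,-62.8,-9.44,0.0854,-0.1485,0.044,0.351,-15.26,-62.8,-9.44,0.0854,-0.1485,0.044,0.351,-15.26,-62.8,-9.44,0.0854,-0.1485,0.044,0.351,-15.26,-62.8,-9.44,0.0854,-0.1485,0.044,0.351,-15.26,-62.8,-9.44,0.0854,-0.1485,0.044,0.351,-15.26,-62.8,-9.44,0.0854]'

```text
t: 1.2
ee_pos: [0.4559, -0.1964, 0.1873]
eef_rot: [-107.0, -0.0, -5.0]
wrist_force: [0.4, -0.4, -0.5]
gripper_width: 0.0854
```

```bash
python3 -c "
from h import *
st();go([.4567,-.219,.1205],-4.9,17.2)"
```

```text
t 1.2 grasp [ 0.4564 -0.1909  0.2052] rot [-1.0704e+02 -2.0000e-02 -4.9800e+00] F [ 0.39 -0.44 -0.54] M [ 0.24  0.01 -0.  ] w 0.0854 q [-12.7   9.7 -13.4  64.4 -16.9  82. ]
shift [ 0.0027  0.0891 -0.0019] rot [-0.16 -0.08 -0.01]
```

Emit:
play_rows --steps '[0.001,0.03,-0.001,0,0,0,0.0854,0.002,0.06,-0.002,0,0,0,0.0854,0.002,0.08,-0.002,0,0,0,0.0854,0.002,0.089,-0.002,0,0,0,0.0854,0.002,0.089,-0.002,0,0,0,0.06,0.002,0.089,-0.002,0,0,0,0.04,0.002,0.089,-0.002,0,0,0,0.02,0.002,0.089,-0.002,0,0,0,0.01,0.002,0.089,-0.002,0,0,0,0.01,0.002,0.089,-0.002,0,0,0,0.01,0.002,0.089,-0.002,0,0,0,0.01]'

```text
t: 2.3
ee_pos: [0.4565, -0.2241, 0.1032]
eef_rot: [-107.1, -0.1, -4.9]
wrist_force: [0.6, -1.6, 2.8]
gripper_width: 0.0249
```

```bash
python3 - <<'E'
from h import *
st()
im,d=shot('scene','s1'); a=im[150:350,200:500]; cv2.imwrite('pics/s1c.png',cv2.resize(a,None,fx=2.6,fy=2.6))
E
```

```text
t 2.3 grasp [ 0.4569 -0.2186  0.121 ] rot [-1.0707e+02 -7.0000e-02 -4.8900e+00] F [ 0.6  -1.56  2.81] M [-0.13 -0.13 -0.21] w 0.0249 q [-15.8  13.6 -21.5  51.5 -16.7  78.6]
```

View pics/s1c.png

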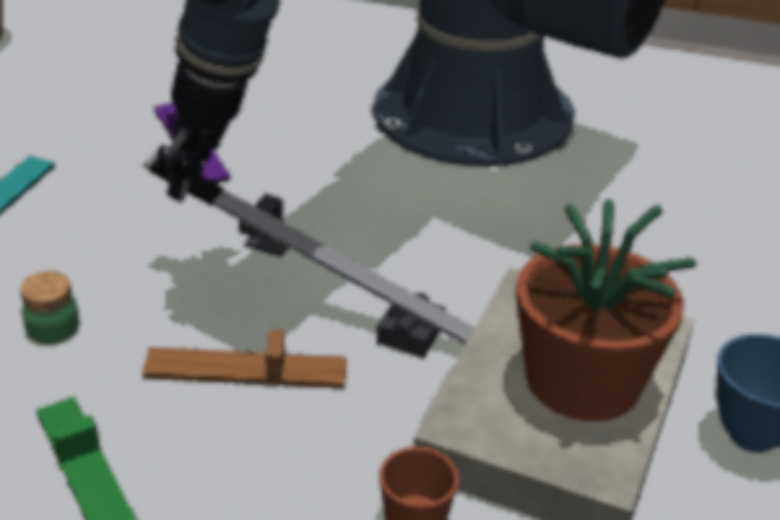

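The bar is held in the jaws (width 25 mm) and nothing else has moved. Next I compute the press-down arc about the ridge.

```bash
cat >> h.py <<'E'
def path(ps,dec=4):
    "ps: list of (grasp p,yaw,s); rows relative to measured pose"
    o=env.get_obs(); R0=Ro.from_euler('xyz',o['eef_rot'],degrees=True)
    for p,yaw,s in ps:
        R=Ro.from_euler('xyz',[-(90+s),0,yaw],degrees=True); t=np.array(p)+env.pinch_z*R.as_matrix()[:,1]
        print(np.round(R0.inv().apply(t-o['ee_pos']),dec).tolist(),np.round((R0.inv()*R).as_rotvec(degrees=True),1).tolist())
E
python3 - <<'E'
from h import *
L=.284;f=lambda th:(-L*np.cos(th)+.014*np.sin(th), .026+L*np.sin(th)+.014*np.cos(th))
b0,z0=f(np.radians(17.1)); print(z0)
ps=[]
for s in np.linspace(17.1,-1,11)[1:]:
    b,z=f(np.radians(s)); k=b-b0
    ps.append(([.4569+.0857*k,-.2186+.9963*k,.121+(z-z0)],-4.9,s))
path(ps)
E
```

```text
0.12288855457315095
[0.0, 0.0089, 0.0002] [1.8, -0.0, 0.1]
[0.0, 0.0179, 0.0008] [3.6, -0.0, 0.1]
[-0.0, 0.0268, 0.0017] [5.4, -0.0, 0.1]
[-0.0, 0.0357, 0.0028] [7.2, -0.0, 0.1]
[-0.0, 0.0446, 0.0042] [9.0, -0.0, 0.1]
[-0.0, 0.0534, 0.0059] [10.8, -0.0, 0.1]
[-0.0, 0.0621, 0.0079] [12.6, -0.0, 0.1]
[-0.0001, 0.0708, 0.0101] [14.4, -0.0, 0.1]
[-0.0001, 0.0794, 0.0126] [16.3, -0.0, 0.1]
[-0.0001, 0.088, 0.0154] [18.1, -0.0, 0.1]
```

Emit:
play_rows --steps '[0,0.0045,0.0001,0.9,0,0,0.01,0,0.0089,0.0002,1.8,0,0,0.01,0,0.0134,0.0005,2.7,0,0,0.01,0,0.0179,0.0008,3.6,0,0,0.01,0,0.0223,0.0012,4.5,0,0,0.01,0,0.0268,0.0017,5.4,0,0,0.01,0,0.0312,0.0022,6.3,0,0,0.01,0,0.0357,0.0028,7.2,0,0,0.01,0,0.0402,0.0035,8.1,0,0,0.01,0,0.0446,0.0042,9.0,0,0,0.01]'

```text
t: 3.35
ee_pos: [0.4549, -0.2311, 0.0577]
eef_rot: [-97.7, 0.0, -4.8]
wrist_force: [3.6, 18.0, 1.1]
gripper_width: 0.0248
```

```bash
python3 - <<'E'
from h import *
st()
L=.284;f=lambda th:(-L*np.cos(th)+.014*np.sin(th), .026+L*np.sin(th)+.014*np.cos(th))
b0,z0=f(np.radians(17.1))
ps=[]
for s in np.linspace(8.1,-1,6)[1:]:
    b,z=f(np.radians(s)); k=b-b0
    ps.append(([.4569+.0857*k,-.2186+.9963*k,.121+(z-z0)],-4.9,s))
path(ps)
E
```

```text
t 3.35 grasp [ 0.4552 -0.2286  0.0762] rot [-9.771e+01  3.000e-02 -4.850e+00] F [ 3.62 18.05  1.07] M [ 3.46 -0.59 -0.57] w 0.0248 q [-22.4  17.3 -22.   48.4  -7.4  72.3]
[0.0009, 0.0075, -0.0019] [1.4, 0.1, -0.0]
[0.0009, 0.0165, -0.0014] [3.3, 0.1, -0.0]
[0.0009, 0.0255, -0.0006] [5.1, 0.1, -0.0]
[0.0009, 0.0345, 0.0005] [6.9, 0.1, -0.0]
[0.0009, 0.0434, 0.0019] [8.7, 0.1, -0.0]
```

Emit:
play_rows --steps '[0,0.0025,0.0015,0.5,0,0,0.01,0,0.006,0.0025,1.2,0,0,0.01,0,0.009,0.003,1.8,0,0,0.01,0,0.0135,0.0037,2.7,0,0,0.01,0,0.018,0.0043,3.6,0,0,0.01,0,0.0225,0.0048,4.5,0,0,0.01,0,0.027,0.0053,5.4,0,0,0.01]'

```text
t: 4.05
ee_pos: [0.4556, -0.2317, 0.0312]
eef_rot: [-92.6, -0.0, -4.9]
wrist_force: [0.2, 0.7, 5.7]
gripper_width: 0.0247
```

```bash
python3 - <<'E'
from h import *
st()
im,d=shot('top','t2');W=world('top',d);Z=W[...,2]
for r in(185,200,280,288): print([tuple(np.round(W[r,c],3)) for c in(155,165,225,238)])
E
```

```text
t 4.05 grasp [ 0.4556 -0.2309  0.0499] rot [-9.258e+01 -5.000e-02 -4.900e+00] F [0.17 0.66 5.75] M [ 0.06  0.03 -0.32] w 0.0247 q [-25.5  20.1 -21.9  47.   -2.4  69.4]
[(np.float64(0.595), np.float64(0.265), np.float64(0.225)), (np.float64(0.589), np.float64(0.24), np.float64(0.243)), (np.float64(0.64), np.float64(0.163), np.float64(0.06)), (np.float64(0.637), np.float64(0.132), np.float64(0.069))]
[(np.float64(0.584), np.float64(0.288), np.float64(0.156)), (np.float64(0.565), np.float64(0.246), np.float64(0.221)), (np.float64(0.604), np.float64(0.162), np.float64(0.063)), (np.float64(0.602), np.float64(0.132), np.float64(0.067))]
[(np.float64(0.43), np.float64(0.32), np.float64(0.047)), (np.float64(0.429), np.float64(0.297), np.float64(0.048)), (np.float64(0.424), np.float64(0.16), np.float64(0.067)), (np.float64(0.425), np.float64(0.135), np.float64(0.046))]
[(np.float64(0.412), np.float64(0.319), np.float64(0.048)), (np.float64(0.41), np.float64(0.294), np.float64(0.057)), (np.float64(0.406), np.float64(0.16), np.float64(0.065)), (np.float64(0.407), np.float64(0.135), np.float64(0.045))]
```

Emit:
play_rows --steps '[0,0.0035,0.0005,0.7,0,0,0.01,0,0.007,0.0009,1.4,0,0,0.01,0,0.0105,0.0014,2.1,0,0,0.01,0,0.014,0.002,2.8,0,0,0.01,0,0.014,0.002,2.8,0,0,0.01]'

```text
t: 4.6
ee_pos: [0.4556, -0.2311, 0.0172]
eef_rot: [-89.9, -0.0, -4.9]
wrist_force: [-1.1, -6.8, 6.4]
gripper_width: 0.0251
```

```bash
python3 - <<'E'
from h import *
st()
im,d=shot('top','t3');W=world('top',d);Z=W[...,2]
for c in range(255,390,16): 
    k=(Z[244:270,c]>.035)&(Z[244:270,c]<.09); print(c,W[244:270,c][k].mean(0).round(4) if k.any() else 0)
cv2.imwrite('pics/t3c.png',cv2.resize(im[170:320,230:440],None,fx=3.8,fy=3.8))
o=env.get_obs()
# swing about point P 50mm beyond ridge toward tip
g=np.array([.4556,-.232,.0365]); 
E
```

```text
t 4.6 grasp [ 0.4556 -0.2312  0.0359] rot [-8.99e+01 -3.00e-02 -4.94e+00] F [-1.06 -6.76  6.36] M [-1.16  0.15 -0.24] w 0.0251 q [-27.   21.8 -21.7  46.5   0.1  68. ]
255 [0.485  0.0976 0.0422]
271 [0.4819 0.0617 0.0414]
287 [0.4786 0.0258 0.0418]
303 [ 0.4754 -0.0101  0.0417]
319 [ 0.4722 -0.0459  0.0418]
335 [ 0.4691 -0.0817  0.041 ]
351 [ 0.4648 -0.1174  0.0402]
367 [ 0.4616 -0.153   0.0407]
383 [ 0.4574 -0.1887  0.0394]
```

View pics/t3c.png

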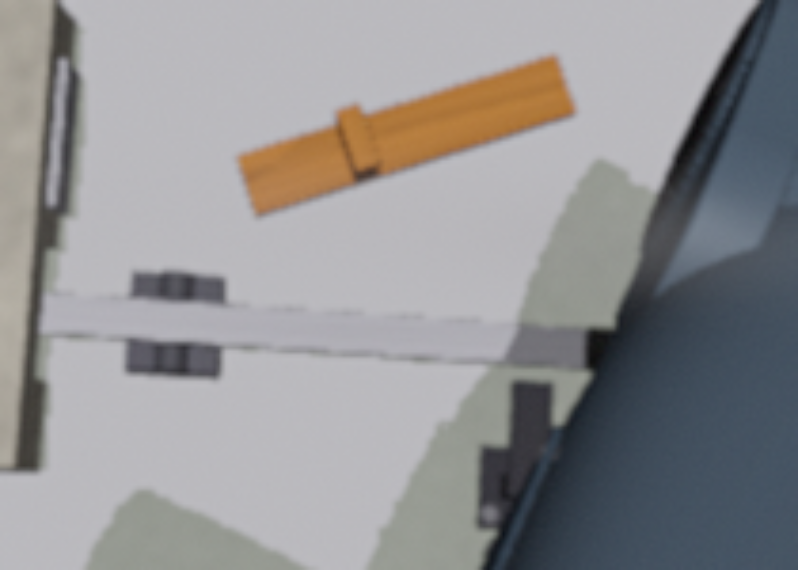

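The bar is level with its top at z ≈ 0.042, under the lip (0.047), and the planter is up. The keeper arm end is at crop (530,382) and the bar's lower edge at crop row 365. Now I swing sideways about a point between ridge and tip.

```bash
python3 - <<'E'
from h import *
P=np.array([.4845,.095]); g=np.array([.4556,-.2320]); 
ps=[]
for a in np.linspace(0,12,13)[1:]:
    r=np.radians(-a); R=np.array([[np.cos(r),-np.sin(r)],[np.sin(r),np.cos(r)]]); q=P+R@(g-P)
    k=P+R@(np.array([.4616,-.153])-P)
    ps.append(([*q,.0359],-4.9-a,0))
print(q,k); path(ps)
E
```

```text
[ 0.38824441 -0.21884562] [ 0.41053832 -0.14281943]
[-0.0058, 0.0002, -0.0008] [-0.1, 1.0, 0.0]
[-0.0115, 0.0002, -0.0006] [-0.1, 2.0, 0.0]
[-0.0173, 0.0002, -0.0003] [-0.1, 3.0, 0.0]
[-0.023, 0.0002, 0.0] [-0.1, 4.0, 0.0]
[-0.0287, 0.0002, 0.0005] [-0.1, 5.0, 0.0]
[-0.0344, 0.0002, 0.001] [-0.1, 6.0, 0.0]
[-0.0401, 0.0002, 0.0017] [-0.1, 7.0, 0.0]
[-0.0458, 0.0001, 0.0025] [-0.1, 8.0, 0.0]
[-0.0514, 0.0001, 0.0033] [-0.1, 9.0, 0.0]
[-0.0571, 0.0001, 0.0043] [-0.1, 10.0, 0.0]
[-0.0627, 0.0001, 0.0053] [-0.1, 11.0, 0.0]
[-0.0683, 0.0001, 0.0065] [-0.1, 12.0, 0.0]
```

Emit:
play_rows --steps '[-0.0058,0,-0.0008,0,1,0,0.01,-0.0115,0,-0.0006,0,2,0,0.01,-0.0173,0,-0.0003,0,3,0,0.01,-0.023,0,0,0,4,0,0.01,-0.0287,0,0.0005,0,5,0,0.01,-0.0344,0,0.001,0,6,0,0.01,-0.0344,0,0.001,0,6,0,0.01]'

```text
t: 5.35
ee_pos: [0.4212, -0.2267, 0.0177]
eef_rot: [-89.9, -0.1, -11.0]
wrist_force: [2.7, -4.4, 4.3]
gripper_width: 0.0252
```

```bash
cat >>h.py <<'E'
def barline(tag,lo=.035,hi=.06,rows=(235,300),cols=range(255,400,16)):
    im,d=shot('top',tag);W=world('top',d);Z=W[...,2]
    for c in cols:
        s=slice(*rows);k=(Z[s,c]>lo)&(Z[s,c]<hi)&(im[s,c].max(1)>70)
        if k.any(): print(c,W[s,c][k].mean(0).round(4),np.ptp(W[s,c][k][:,0]).round(3))
    print('plinth',[round(float(np.median(Z[r-2:r+3,c-2:c+3])),4) for r,c in((180,238),(200,235),(285,235),(285,165))])
E
python3 - <<'E'
from h import *
st(); barline('t4')
E
```

```text
t 5.35 grasp [ 0.4212 -0.2267  0.0364] rot [-8.989e+01 -7.000e-02 -1.101e+01] F [ 2.68 -4.45  4.26] M [-0.81 -0.63 -0.84] w 0.0252 q [-28.4  18.4 -26.7  44.9   0.1  72.6]
255 [0.4871 0.0975 0.0432] 0.022
271 [0.4796 0.0617 0.0414] 0.023
287 [0.4717 0.0258 0.0424] 0.022
303 [ 0.4652 -0.0099  0.042 ] 0.024
319 [ 0.4587 -0.0456  0.0416] 0.022
335 [ 0.4511 -0.0811  0.0405] 0.022
351 [ 0.4435 -0.1166  0.0402] 0.022
367 [ 0.4447 -0.1523  0.0405] 0.004
383 [ 0.4321 -0.1873  0.0405] 0.022
plinth [0.0716, 0.0715, 0.072, 0.0535]
```

Emit:
play_rows --steps '[-0.0057,0,-0.0002,0,1,0,0.01,-0.0114,0,-0.0001,0,2,0,0.01,-0.0171,0,0.0001,0,3,0,0.01,-0.0228,0,0.0004,0,4,0,0.01,-0.0284,0,0.0009,0,5,0,0.01,-0.033,0,0.0013,0,5.8,0,0.01,-0.033,0,0.0013,0,5.8,0,0.01]'

```text
t: 6.1
ee_pos: [0.3894, -0.219, 0.0177]
eef_rot: [-89.9, -0.1, -16.8]
wrist_force: [5.2, -1.8, 4.1]
gripper_width: 0.0248
```

```bash
python3 - <<'E'
from h import *
st(); barline('t5')
E
```

```text
t 6.1 grasp [ 0.3894 -0.219   0.0364] rot [-8.985e+01 -8.000e-02 -1.679e+01] F [ 5.17 -1.81  4.12] M [-0.47 -1.06 -1.18] w 0.0248 q [-29.5  15.2 -31.3  43.5   0.2  77.3]
255 [0.4906 0.0975 0.0429] 0.025
271 [0.4794 0.0616 0.0428] 0.022
287 [0.4672 0.0259 0.0427] 0.022
303 [ 0.4566 -0.0097  0.0415] 0.025
319 [ 0.4452 -0.0452  0.0414] 0.022
335 [ 0.433  -0.0805  0.0424] 0.022
351 [ 0.4223 -0.1157  0.0405] 0.025
367 [ 0.434  -0.1502  0.0574] 0.0
383 [ 0.3863 -0.1851  0.0392] 0.0
plinth [0.0721, 0.0712, 0.0712, 0.0527]
```

Emit:
play_rows --steps '[0,-0.002,0,-0.4,0,0,0.01,0,-0.004,0,-0.8,0,0,0.01,0,-0.006,-0.0001,-1.2,0,0,0.01,0,-0.008,-0.0002,-1.6,0,0,0.01,0,-0.009,-0.0002,-1.8,0,0,0.01,0,-0.01,-0.0002,-2.0,0,0,0.01,0,-0.01,-0.0002,-2.0,0,0,0.01]'

```text
t: 6.85
ee_pos: [0.3897, -0.2196, 0.0278]
eef_rot: [-91.9, -0.1, -16.8]
wrist_force: [3.5, -5.3, 4.1]
gripper_width: 0.0247
```

```bash
python3 - <<'E'
from h import *
st(); barline('t6')
E
```

```text
t 6.85 grasp [ 0.3898 -0.219   0.0464] rot [-9.191e+01 -8.000e-02 -1.675e+01] F [ 3.51 -5.31  4.12] M [-1.08 -0.9  -1.1 ] w 0.0247 q [-28.1  14.2 -30.9  44.4  -1.9  78.7]
255 [0.4906 0.0975 0.0429] 0.025
271 [0.4794 0.0616 0.0431] 0.023
287 [0.4671 0.0258 0.0431] 0.022
303 [ 0.4565 -0.0098  0.0433] 0.024
319 [ 0.4448 -0.0452  0.0451] 0.022
335 [ 0.4338 -0.0804  0.0454] 0.024
351 [ 0.4228 -0.1154  0.0463] 0.022
367 [ 0.4383 -0.1503  0.0584] 0.0
plinth [0.0684, 0.0679, 0.0681, 0.0511]
```

Emit:
play_rows --steps '[0,-0.001,0,-0.2,0,0,0.01,0,-0.002,0,-0.4,0,0,0.01,0,-0.003,0,-0.6,0,0,0.01,0,-0.0035,0,-0.7,0,0,0.01,0,-0.0035,0,-0.7,0,0,0.01]'

```text
t: 7.4
ee_pos: [0.3897, -0.2197, 0.0312]
eef_rot: [-92.6, -0.1, -16.8]
wrist_force: [2.8, -7.7, 4.1]
gripper_width: 0.0247
```

```bash
python3 - <<'E'
from h import *
st(); barline('t7',cols=range(335,360,8))
E
```

```text
t 7.4 grasp [ 0.3899 -0.2188  0.0499] rot [-9.263e+01 -8.000e-02 -1.676e+01] F [ 2.81 -7.73  4.06] M [-1.36 -0.87 -1.12] w 0.0247 q [-27.6  13.9 -30.8  44.8  -2.6  79.1]
335 [ 0.4335 -0.0803  0.0481] 0.024
343 [ 0.4286 -0.0978  0.0486] 0.025
351 [ 0.4226 -0.1152  0.0488] 0.022
359 [ 0.4167 -0.1327  0.0484] 0.024
plinth [0.0684, 0.0674, 0.0678, 0.0509]
```

Emit:
play_rows --steps '[0,-0.0008,0.0003,-0.15,0,0,0.01,0,-0.0016,0.0003,-0.3,0,0,0.01,0,-0.0016,0.0003,-0.3,0,0,0.01]'

```text
t: 7.75
ee_pos: [0.3895, -0.2196, 0.0322]
eef_rot: [-93.0, -0.0, -16.8]
wrist_force: [6.9, -13.9, -12.9]
gripper_width: 0.0244
```

```bash
python3 - <<'E'
from h import *
st(); barline('t8',cols=range(335,360,8))
E
```

```text
t 7.75 grasp [ 0.3898 -0.2187  0.0509] rot [-9.297e+01 -5.000e-02 -1.678e+01] F [  6.92 -13.93 -12.88] M [-2.45 -1.46 -1.09] w 0.0244 q [-27.4  13.8 -30.8  44.9  -2.9  79.4]
335 [ 0.4335 -0.0803  0.0484] 0.025
343 [ 0.4286 -0.0978  0.0482] 0.024
351 [ 0.4226 -0.1152  0.049 ] 0.022
359 [ 0.4165 -0.1325  0.0501] 0.024
plinth [0.0672, 0.0676, 0.0665, 0.0518]
```

Contact with the arm is felt: wrist z force went from +4 to −13 N. I relax, open, and rise clear.

Emit:
play_rows --steps '[0,0.0006,-0.0008,0.1,0,0,0.01,0,0.001,-0.0014,0.2,0,0,0.01,0,0.001,-0.0014,0.2,0,0,0.035,0,0.001,-0.0014,0.2,0,0,0.06,0,0.001,-0.0014,0.2,0,0,0.0854,0,0.001,-0.0014,0.2,0,0,0.0854,0,0.001,-0.0014,0.2,0,0,0.0854]'

```text
t: 8.5
ee_pos: [0.3888, -0.2197, 0.0314]
eef_rot: [-92.6, 0.0, -16.7]
wrist_force: [-0.6, 0.1, -0.3]
gripper_width: 0.0856
```

Emit:
play_rows --steps '[0,-0.02,0,0,0,0,0.0854,0,-0.05,0,0,0,0,0.0854,0,-0.09,0,0,0,0,0.0854,0,-0.13,0,0,0,0,0.0854,0,-0.13,0,0,0,0,0.0854]'

```text
t: 9.0
ee_pos: [0.3929, -0.2151, 0.166]
eef_rot: [-92.7, -0.4, -16.7]
wrist_force: [1.3, -0.8, -1.3]
gripper_width: 0.0851
```

```bash
python3 - <<'E'
from h import *
st(); barline('t9',cols=range(255,360,16))
im,d=shot('scene','s9'); cv2.imwrite('pics/s9c.png',cv2.resize(im[180:350,210:500],None,fx=2.7,fy=2.7))
# packer
im=cv2.imread('pics/t9.png');W=world('top',np.load('t9.npy'));hsv=cv2.cvtColor(im,cv2.COLOR_BGR2HSV)
m=np.zeros((480,640),bool);m[180:232,285:390]=1;m&=(hsv[...,1]>100)&(W[...,2]<.02)&(W[...,2]>-.02)
print(cv2.minAreaRect((W[m][:,:2]*1000).astype(np.float32)))
print('jar',W[193,434])
E
```

```text
t 9.0 grasp [ 0.393  -0.2142  0.1847] rot [-92.72  -0.39 -16.68] F [ 1.3  -0.81 -1.28] M [0.01 0.01 0.02] w 0.0851 q [-26.9   6.7 -18.2  64.2  -2.6  79.8]
255 [0.491  0.0979 0.0401] 0.025
271 [0.4794 0.0616 0.0428] 0.022
287 [0.4671 0.0258 0.0435] 0.022
303 [ 0.4558 -0.0098  0.0451] 0.024
319 [ 0.4448 -0.0452  0.0454] 0.022
335 [ 0.4335 -0.0803  0.0485] 0.024
351 [ 0.4226 -0.1152  0.049 ] 0.022
plinth [0.0678, 0.0676, 0.0662, 0.0512]
((599.169189453125, -90.33219146728516), (38.922218322753906, 206.4744110107422), 16.343692779541016)
jar [ 0.44461695 -0.1578073   0.66470305]
```

View pics/s9c.png

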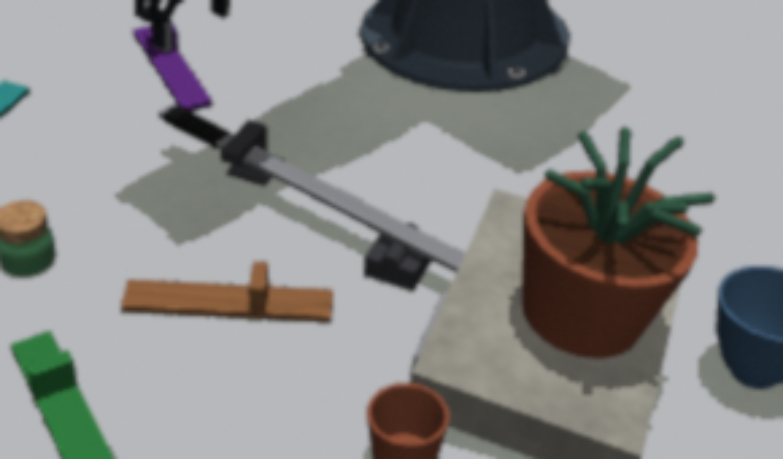

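The scene view shows the bar hooked under the keeper (crop (250,140)) with the hand off, and the planter's front raised. Plinth depth gives about 19 mm of rise. Now the packer: pre-close the jaws to 52 mm above it.

```bash
python3 -c "
from h import *
go([.5992,-.0906,.11],16.5,0)"
```

```text
shift [0.1637 0.0625 0.1813] rot [  2.62 -33.18  -0.69]
```

Emit:
play_rows --steps '[0.164,0.02,0.181,2.6,-33.2,-0.7,0.054,0.164,0.02,0.181,2.6,-33.2,-0.7,0.054,0.164,0.02,0.181,2.6,-33.2,-0.7,0.054,0.164,0.062,0.181,2.6,-33.2,-0.7,0.054,0.164,0.062,0.181,2.6,-33.2,-0.7,0.054,0.164,0.062,0.181,2.6,-33.2,-0.7,0.054,0.164,0.062,0.181,2.6,-33.2,-0.7,0.054,0.164,0.062,0.181,2.6,-33.2,-0.7,0.054]'

```text
t: 9.9
ee_pos: [0.5979, -0.0912, 0.0908]
eef_rot: [-89.9, 0.1, 16.5]
wrist_force: [-0.1, -0.7, -0.4]
gripper_width: 0.0537
```

```bash
python3 - <<'E'
from h import *
st(); go([.5992,-.0906,.0250],16.5,0)
im,d=shot('scene','s10'); cv2.imwrite('pics/s10c.png',cv2.resize(im[180:340,200:440],None,fx=3,fy=3))
E
```

```text
t 9.9 grasp [ 0.598  -0.0912  0.1095] rot [-89.94   0.12  16.49] F [-0.14 -0.72 -0.37] M [-0.07 -0.01 -0.06] w 0.0537 q [-8.7 28.  -0.1 62.   0.  64.8]
shift [0.0016 0.0845 0.0001] rot [-0.06 -0.01 -0.12]
```

View pics/s10c.png

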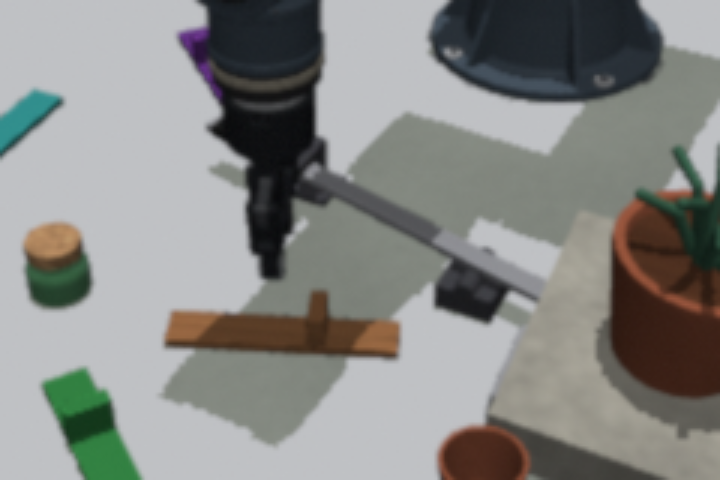

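Emit:
play_rows --steps '[0.001,0.03,0,0,0,0,0.054,0.001,0.06,0,0,0,0,0.054,0.001,0.078,0,0,0,0,0.054,0.001,0.084,0,0,0,0,0.054,0.001,0.086,0,0,0,0,0.054,0.001,0.0875,0,0,0,0,0.054]'

```text
t: 10.55
ee_pos: [0.6003, -0.0909, 0.0049]
eef_rot: [-90.0, -0.0, 16.5]
wrist_force: [-0.1, 0.4, 0.2]
gripper_width: 0.0541
```

```bash
python3 -c "
from h import *
st()"
```

```text
t 10.55 grasp [ 0.6003 -0.0909  0.0236] rot [-9.000e+01 -4.000e-02  1.648e+01] F [-0.08  0.36  0.2 ] M [-0.01 -0.06 -0.02] w 0.0541 q [-8.6 32.2 -6.6 51.2  0.  64.9]
```

Emit:
play_rows --steps '[0,0.0015,0,0,0,0,0.054,0,0.003,0,0,0,0,0.054,0,0.003,0,0,0,0,0.04,0,0.003,0,0,0,0,0.03,0,0.003,0,0,0,0,0.02,0,0.003,0,0,0,0,0.02,0,0.003,0,0,0,0,0.02]'

```text
t: 11.25
ee_pos: [0.6, -0.0904, 0.0012]
eef_rot: [-90.0, 0.0, 16.5]
wrist_force: [-2.1, -0.2, 6.6]
gripper_width: 0.0379
```

```bash
python3 -c "
from h import *
st()
# lift plan: target line up
c=np.array([.5936,.1175]);ux=np.array([.0857,.9963]);uy=np.array([-.9963,.0857])
print('pre',c-ux*.185,c-ux*.05)
go([*(c-ux*.195),.0245],-4.9,0)"
```

```text
t 11.25 grasp [ 0.6    -0.0904  0.0199] rot [-8.997e+01  3.000e-02  1.652e+01] F [-2.13 -0.2   6.64] M [0.11 0.49 0.03] w 0.0379 q [-8.6 32.4 -6.8 50.8  0.  64.9]
pre [ 0.5777455 -0.0668155] [0.589315 0.067685]
shift [-0.0182 -0.0046  0.0196] rot [-2.000e-02  2.142e+01 -3.000e-02]
```

Packer gripped (38 mm). Lift 4 mm, turn it to the planter's axis and line up in front of the packing place.

Emit:
play_rows --steps '[0,-0.002,0,0,0,0,0.02,0,-0.0045,0,0,0,0,0.02,-0.003,-0.0045,0.0033,0,3.6,0,0.02,-0.006,-0.0045,0.0065,0,7.1,0,0.02,-0.009,-0.0045,0.0098,0,10.7,0,0.02,-0.012,-0.0045,0.013,0,14.3,0,0.02,-0.015,-0.0045,0.0163,0,17.8,0,0.02,-0.018,-0.0045,0.0196,0,21.4,0,0.02,-0.018,-0.0045,0.0196,0,21.4,0,0.02]'

```text
t: 12.15
ee_pos: [0.5766, -0.0766, 0.0053]
eef_rot: [-90.0, 0.1, -4.9]
wrist_force: [-0.1, -0.3, 0.3]
gripper_width: 0.0379
```

```bash
python3 - <<'E'
from h import *
st()
im,d=shot('scene','s11');Ws=world('scene',d);hs=cv2.cvtColor(im,cv2.COLOR_BGR2HSV)
v,u=np.mgrid[:480,:640];m=(u>240)&(u<380)&(v>255)&(v<310)&(hs[...,1]>130)&(hs[...,0]<25)&(Ws[...,0]>.5)&(Ws[...,0]<.7)&(Ws[...,2]<.06)&(Ws[...,1]<.1)
s=m&(Ws[...,2]<.022);b=m&(Ws[...,2]>.035)
print('strip',cv2.minAreaRect((Ws[s][:,:2]*1000).astype(np.float32)),Ws[s][:,1].min(),Ws[s][:,1].max(),'batten',Ws[b].mean(0),np.percentile(Ws[s][:,2],[10,50,90]))
im2,d2=shot('top','t11');W=world('top',d2)
im2=cv2.resize(im2[150:320,220:440],None,fx=2,fy=2);a=cv2.resize(im[200:350,230:450],None,fx=2,fy=2)
cv2.imwrite('pics/c11.png',np.vstack([im2,a]))
E
```

```text
t 12.15 grasp [ 0.5766 -0.0766  0.024 ] rot [-8.998e+01  8.000e-02 -4.940e+00] F [-0.07 -0.34  0.26] M [0.02 0.05 0.  ] w 0.0379 q [ -7.6  29.7 -10.9  49.5   0.   87.4]
strip ((579.0223999023438, -70.4440689086914), (205.55316162109375, 42.07640838623047), 84.64002227783203) -0.17401300638687722 0.031128706000670987 batten [ 0.58842763 -0.04005986  0.04494633] [0.01270784 0.01529484 0.01785398]
```

View pics/c11.png

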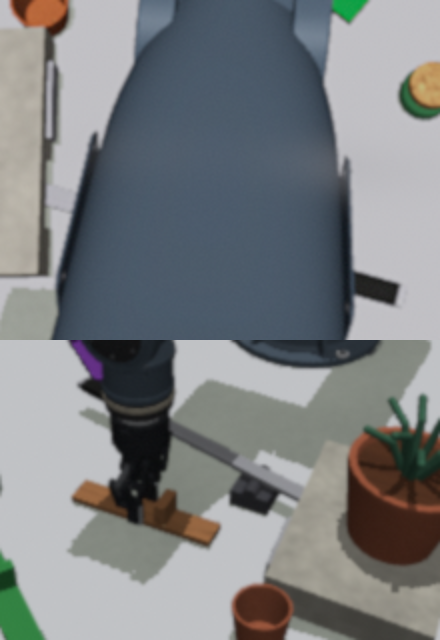

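The packer is straight, level and held in line with the packing place (lower image). Advance 110 mm, lowered near the bench.

Emit:
play_rows --steps '[0,0.001,0.01,0,0,0,0.02,0,0.002,0.025,0,0,0,0.02,0,0.0025,0.04,0,0,0,0.02,0,0.003,0.055,0,0,0,0.02,0,0.003,0.07,0,0,0,0.02,0,0.003,0.085,0,0,0,0.02,0,0.003,0.095,0,0,0,0.02,0,0.003,0.102,0,0,0,0.02,0,0.003,0.106,0,0,0,0.02,0,0.003,0.106,0,0,0,0.02]'

```text
t: 13.25
ee_pos: [0.586, 0.0291, 0.0021]
eef_rot: [-90.0, 0.1, -4.9]
wrist_force: [-0.1, 0.7, -1.0]
gripper_width: 0.0379
```

```bash
python3 - <<'E'
from h import *
st()
im,d=shot('top','t12');W=world('top',d);Z=W[...,2]
v,u=np.mgrid[:480,:640]
m=(u>140)&(u<248)&(v>160)&(v<300)&(Z>.042)&(Z<.078); m=cv2.morphologyEx(m.astype(np.uint8),cv2.MORPH_OPEN,np.ones((5,5)))>0
p=W[m]; A=np.c_[p[:,:2],np.ones(len(p))]; n=np.linalg.lstsq(A,p[:,2],rcond=None)[0]; print('slope',n)
print(np.round(cv2.boxPoints(cv2.minAreaRect((p[:,:2]*1000).astype(np.float32))),1))
E
```

```text
t 13.25 grasp [0.586  0.0291 0.0208] rot [-8.998e+01  7.000e-02 -4.870e+00] F [-0.09  0.7  -0.96] M [-0.01  0.   -0.03] w 0.0379 q [  2.8  30.4 -10.2  49.5   0.   97.7]
slope [-0.00456214 -0.10225775  0.08377068]
[[409.9 195.9]
 [691.3 188. ]
 [695.1 321.4]
 [413.7 329.4]]
```

Emit:
play_rows --steps '[0,0,0.005,0,0,0,0.02,0,0,0.01,0,0,0,0.02,0,0,0.015,0,0,0,0.02,0,0,0.02,0,0,0,0.02,0,0,0.023,0,0,0,0.02,0,0,0.025,0,0,0,0.02,0,0,0.025,0,0,0,0.02]'

```text
t: 14.0
ee_pos: [0.588, 0.054, 0.0021]
eef_rot: [-90.0, 0.1, -4.9]
wrist_force: [-0.3, -0.5, -0.7]
gripper_width: 0.0378
```

Emit:
play_rows --steps '[0,0,0.001,0,0,0,0.02,0,0,0.002,0,0,0,0.02,0,0,0.002,0,0,0,0.02]'

```text
t: 14.3
ee_pos: [0.5883, 0.0558, 0.0022]
eef_rot: [-90.0, 0.1, -4.9]
wrist_force: [-0.2, 0.0, -0.7]
gripper_width: 0.0379
```

Emit:
play_rows --steps '[0,0,0.001,0,0,0,0.02,0,0,0.002,0,0,0,0.02,0,0,0.002,0,0,0,0.02]'

```text
t: 14.6
ee_pos: [0.5884, 0.0579, 0.0022]
eef_rot: [-90.0, 0.1, -4.9]
wrist_force: [0.6, 0.9, -0.4]
gripper_width: 0.0381
```

```bash
python3 - <<'E'
from h import *
st()
im,d=shot('scene','s13'); cv2.imwrite('pics/s13c.png',cv2.resize(im[220:340,290:450],None,fx=4.5,fy=4.5,interpolation=cv2.INTER_CUBIC))
E
```

```text
t 14.6 grasp [0.5884 0.0579 0.0209] rot [-8.998e+01  7.000e-02 -4.880e+00] F [ 0.62  0.86 -0.38] M [-0.01  0.01 -0.  ] w 0.0381 q [  5.6  30.8  -9.4  49.8   0.  100.5]
```

View pics/s13c.png

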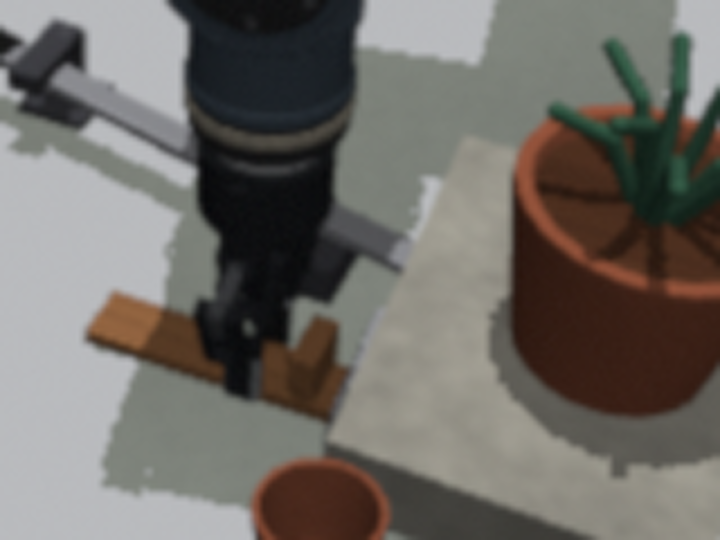

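The tongue is under the planter edge at crop (335,395), with a small gap between batten (320,350) and plate (370,330). I keep creeping.

Emit:
play_rows --steps '[0,0,0.001,0,0,0,0.02,0,0,0.002,0,0,0,0.02,0,0,0.002,0,0,0,0.02]'

```text
t: 14.95
ee_pos: [0.5886, 0.0599, 0.0022]
eef_rot: [-90.0, 0.1, -4.9]
wrist_force: [-0.1, 0.6, -0.8]
gripper_width: 0.038
```

Emit:
play_rows --steps '[0,0,0.0005,0,0,0,0.02,0,0,0.001,0,0,0,0.02,0,0,0.001,0,0,0,0.02]'

```text
t: 15.25
ee_pos: [0.5887, 0.0608, 0.0022]
eef_rot: [-90.0, 0.1, -4.9]
wrist_force: [-0.5, -0.5, -0.0]
gripper_width: 0.038
```

Emit:
play_rows --steps '[0,0,0.0005,0,0,0,0.02,0,0,0.001,0,0,0,0.02,0,0,0.001,0,0,0,0.02]'

```text
t: 15.55
ee_pos: [0.5887, 0.0618, 0.0022]
eef_rot: [-90.0, 0.1, -4.9]
wrist_force: [0.6, -0.3, -0.1]
gripper_width: 0.0379
```

Emit:
play_rows --steps '[0,0,0.0005,0,0,0,0.02,0,0,0.001,0,0,0,0.02,0,0,0.001,0,0,0,0.02]'

```text
t: 15.85
ee_pos: [0.5889, 0.0628, 0.0022]
eef_rot: [-90.0, 0.1, -4.9]
wrist_force: [0.2, 0.2, -0.1]
gripper_width: 0.0383
```

Emit:
play_rows --steps '[0,0,0.0005,0,0,0,0.02,0,0,0.001,0,0,0,0.02,0,0,0.001,0,0,0,0.02]'

```text
t: 16.15
ee_pos: [0.5889, 0.0638, 0.0022]
eef_rot: [-90.0, 0.1, -4.9]
wrist_force: [-0.1, 0.5, -0.6]
gripper_width: 0.0381
```

Emit:
play_rows --steps '[0,0,0.0005,0,0,0,0.02,0,0,0.001,0,0,0,0.02,0,0,0.001,0,0,0,0.02]'

```text
t: 16.45
ee_pos: [0.589, 0.0648, 0.0021]
eef_rot: [-90.0, 0.1, -4.9]
wrist_force: [1.0, -0.2, -0.9]
gripper_width: 0.0375
```

Emit:
play_rows --steps '[0,0,0.0005,0,0,0,0.02,0,0,0.001,0,0,0,0.02,0,0,0.001,0,0,0,0.02]'

```text
t: 16.75
ee_pos: [0.5891, 0.0658, 0.0022]
eef_rot: [-90.0, 0.1, -4.9]
wrist_force: [-0.5, 0.3, -0.6]
gripper_width: 0.0381
```

Emit:
play_rows --steps '[0,0,0.0005,0,0,0,0.02,0,0,0.001,0,0,0,0.02,0,0,0.001,0,0,0,0.02]'

```text
t: 17.05
ee_pos: [0.5892, 0.0668, 0.0022]
eef_rot: [-90.0, 0.1, -4.9]
wrist_force: [-0.6, -0.7, -0.4]
gripper_width: 0.0381
```

Emit:
play_rows --steps '[0,0,0.0005,0,0,0,0.02,0,0,0.001,0,0,0,0.02,0,0,0.001,0,0,0,0.02]'

```text
t: 17.35
ee_pos: [0.5892, 0.0678, 0.0021]
eef_rot: [-90.0, 0.1, -4.9]
wrist_force: [-0.5, -0.2, -0.0]
gripper_width: 0.0383
```

Emit:
play_rows --steps '[0,0,0.0005,0,0,0,0.02,0,0,0.001,0,0,0,0.02,0,0,0.001,0,0,0,0.02]'

```text
t: 17.65
ee_pos: [0.5894, 0.0688, 0.0022]
eef_rot: [-90.0, 0.1, -4.9]
wrist_force: [-0.7, 0.3, -0.4]
gripper_width: 0.0381
```

```bash
python3 - <<'E'
from h import *
st()
im,d=shot('scene','s14');Ws=world('scene',d);hs=cv2.cvtColor(im,cv2.COLOR_BGR2HSV)
v,u=np.mgrid[:480,:640];m=(u>320)&(u<400)&(v>270)&(v<325)&(hs[...,1]>130)&(hs[...,0]<25)&(Ws[...,2]>.02)&(Ws[...,2]<.05)&(Ws[...,0]<.66)
print('batten',m.sum(),np.percentile(Ws[m],[3,50,97],axis=0).round(4))
p=(u>340)&(u<400)&(v>270)&(v<320)&(hs[...,1]<60)&(Ws[...,2]>.025)&(Ws[...,2]<.058)&(Ws[...,1]<.122)&(Ws[...,1]>.08)&(Ws[...,0]>.5)
print('plate',p.sum(),np.percentile(Ws[p],[3,25,50,97],axis=0).round(4) if p.any() else 0)
cv2.imwrite('pics/s14c.png',cv2.resize(im[265:325,320:400],None,fx=9,fy=9,interpolation=cv2.INTER_CUBIC))
E
```

```text
t 17.65 grasp [0.5894 0.0688 0.0209] rot [-8.998e+01  7.000e-02 -4.880e+00] F [-0.68  0.29 -0.4 ] M [-0.02 -0.   -0.02] w 0.0381 q [  6.6  31.   -9.1  50.    0.  101.5]
batten 97 [[0.5813 0.0951 0.0228]
 [0.6086 0.1052 0.0418]
 [0.6136 0.112  0.0467]]
plate 84 [[0.5003 0.0805 0.028 ]
 [0.5038 0.0846 0.0382]
 [0.513  0.1041 0.0429]
 [0.6523 0.1218 0.0558]]
```

View pics/s14c.png

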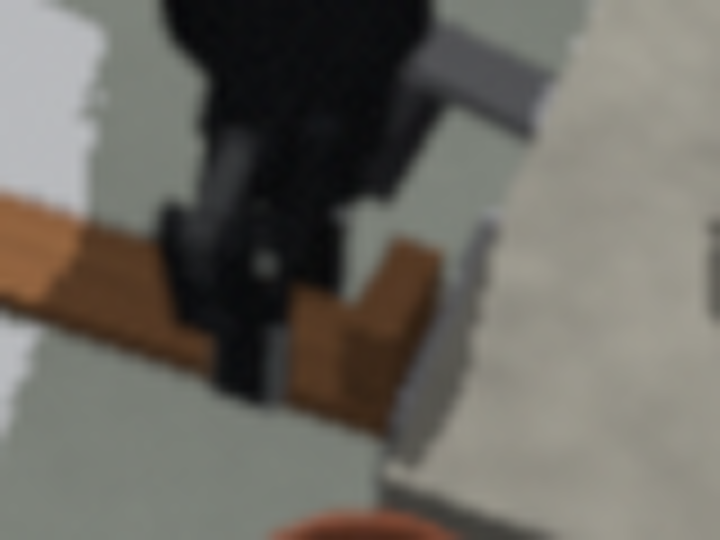

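Batten front edge (crop (440,250)) and plate (470,260) are a few millimetres apart, so I go on in 1 mm steps.

Emit:
play_rows --steps '[0,0,0.0005,0,0,0,0.02,0,0,0.001,0,0,0,0.02,0,0,0.001,0,0,0,0.02]'

```text
t: 18.0
ee_pos: [0.5894, 0.0698, 0.0022]
eef_rot: [-90.0, 0.1, -4.9]
wrist_force: [-0.8, -0.2, 0.1]
gripper_width: 0.0381
```

Emit:
play_rows --steps '[0,0,0.0005,0,0,0,0.02,0,0,0.001,0,0,0,0.02,0,0,0.001,0,0,0,0.02]'

```text
t: 18.3
ee_pos: [0.5895, 0.0708, 0.0022]
eef_rot: [-90.0, 0.1, -4.9]
wrist_force: [-0.3, -0.0, -0.5]
gripper_width: 0.0379
```

Emit:
play_rows --steps '[0,0,0.0005,0,0,0,0.02,0,0,0.001,0,0,0,0.02,0,0,0.001,0,0,0,0.02]'

```text
t: 18.6
ee_pos: [0.5896, 0.0717, 0.0022]
eef_rot: [-90.0, 0.1, -4.9]
wrist_force: [0.3, 1.1, -1.2]
gripper_width: 0.0382
```

Emit:
play_rows --steps '[0,0,0.0005,0,0,0,0.02,0,0,0.001,0,0,0,0.02,0,0,0.001,0,0,0,0.02]'

```text
t: 18.9
ee_pos: [0.5897, 0.0728, 0.0022]
eef_rot: [-90.0, 0.1, -4.9]
wrist_force: [-0.0, 0.3, -0.6]
gripper_width: 0.0382
```

Emit:
play_rows --steps '[0,0,0.0005,0,0,0,0.02,0,0,0.001,0,0,0,0.02,0,0,0.001,0,0,0,0.02]'

```text
t: 19.2
ee_pos: [0.5898, 0.0738, 0.0021]
eef_rot: [-90.0, 0.1, -4.9]
wrist_force: [0.6, -0.4, -0.6]
gripper_width: 0.0382
```

Emit:
play_rows --steps '[0,0,0.0005,0,0,0,0.02,0,0,0.001,0,0,0,0.02,0,0,0.001,0,0,0,0.02]'

```text
t: 19.5
ee_pos: [0.5898, 0.0745, 0.0021]
eef_rot: [-90.0, 0.1, -4.9]
wrist_force: [0.6, -2.1, -0.7]
gripper_width: 0.0382
```

```bash
python3 - <<'E'
from h import *
st()
im,d=shot('scene','s15');Ws=world('scene',d)
for r in (291,295,299,303): print(r,[(c,*np.round(Ws[r,c],3),im[r,c].tolist()) for c in range(362,380,2)])
E
```

```text
t 19.5 grasp [0.5898 0.0745 0.0208] rot [-9.001e+01  7.000e-02 -4.890e+00] F [ 0.6 -2.1 -0.7] M [-0.51 -0.05  0.02] w 0.0382 q [  7.2  31.2  -8.9  50.    0.  102.1]
291 [(362, np.float64(0.534), np.float64(0.085), np.float64(0.005), [119, 127, 122]), (364, np.float64(0.529), np.float64(0.089), np.float64(0.001), [118, 127, 122]), (366, np.float64(0.575), np.float64(0.105), np.float64(0.047), [105, 115, 116]), (368, np.float64(0.526), np.float64(0.099), np.float64(0.003), [118, 127, 123]), (370, np.float64(0.525), np.float64(0.104), np.float64(0.003), [120, 128, 123]), (372, np.float64(0.52), np.float64(0.109), np.float64(0.001), [103, 106, 104]), (374, np.float64(0.576), np.float64(0.126), np.float64(0.055), [85, 87, 87]), (376, np.float64(0.593), np.float64(0.134), np.float64(0.072), [97, 105, 107]), (378, np.float64(0.589), np.float64(0.139), np.float64(0.071), [133, 143, 146])]
295 [(362, np.float64(0.55), np.float64(0.089), np.float64(0.005), [116, 124, 120]), (364, np.float64(0.59), np.float64(0.104), np.float64(0.046), [57, 73, 90]), (366, np.float64(0.587), np.float64(0.109), 
[... 1228 characters left out ...]
 np.float64(0.61), np.float64(0.105), np.float64(0.037), [24, 41, 61]), (364, np.float64(0.612), np.float64(0.111), np.float64(0.04), [29, 45, 68]), (366, np.float64(0.612), np.float64(0.116), np.float64(0.042), [45, 54, 69]), (368, np.float64(0.623), np.float64(0.123), np.float64(0.055), [84, 84, 84]), (370, np.float64(0.636), np.float64(0.131), np.float64(0.07), [82, 87, 89]), (372, np.float64(0.635), np.float64(0.136), np.float64(0.071), [80, 86, 88]), (374, np.float64(0.634), np.float64(0.141), np.float64(0.071), [99, 107, 108]), (376, np.float64(0.629), np.float64(0.144), np.float64(0.068), [133, 143, 146]), (378, np.float64(0.629), np.float64(0.149), np.float64(0.07), [135, 145, 148])]
```

Contact is felt: −2.1 N at a low point, and the depth data also put the batten face on the plate at y ≈ 0.117. One slight press more.

Emit:
play_rows --steps '[0,0,0.0003,0,0,0,0.02,0,0,0.0003,0,0,0,0.02,0,0,0.0003,0,0,0,0.02,0,0,0.0003,0,0,0,0.02]'

```text
t: 19.95
ee_pos: [0.5898, 0.0746, 0.0021]
eef_rot: [-90.0, 0.1, -4.9]
wrist_force: [0.4, -5.6, -1.5]
gripper_width: 0.0378
```

Pressed at 5.6 N for 0.4 s, within the 2–10 N range. Release the packer and rise.

Emit:
play_rows --steps '[0,0.0005,-0.0002,0,0,0,0.02,0,0.0007,-0.0002,0,0,0,0.04,0,0.0007,-0.0002,0,0,0,0.055,0,0.0007,-0.0002,0,0,0,0.06,0,-0.003,-0.0002,0,0,0,0.06,0,-0.02,-0.002,0,0,0,0.06,0,-0.06,-0.01,0,0,0,0.06,0,-0.105,-0.02,0,0,0,0.06,0,-0.15,-0.06,0,0,0,0.06,0,-0.17,-0.11,0,0,0,0.06,0,-0.17,-0.11,0,0,0,0.06]'

```text
t: 21.05
ee_pos: [0.5816, -0.0379, 0.1756]
eef_rot: [-90.0, -0.2, -5.0]
wrist_force: [1.3, 0.3, -1.0]
gripper_width: 0.0603
```

```bash
python3 - <<'E'
from h import *
st(); barline('t16',cols=range(255,360,16))
im=cv2.imread('pics/t16.png');W=world('top',np.load('t16.npy'));hsv=cv2.cvtColor(im,cv2.COLOR_BGR2HSV);Z=W[...,2]
m=np.zeros((480,640),bool);m[180:240,240:390]=1;m&=(hsv[...,1]>100)&(Z<.02)&(Z>-.02)
print('packer',m.sum(),cv2.boxPoints(cv2.minAreaRect((W[m][:,:2]*1000).astype(np.float32))).round(1).tolist())
ims,d=shot('scene','s16');Ws=world('scene',d);hs=cv2.cvtColor(ims,cv2.COLOR_BGR2HSV)
v,u=np.mgrid[:480,:640];m=(u>250)&(u<400)&(v>255)&(v<325)&(hs[...,1]>130)&(hs[...,0]<25)&(Ws[...,2]<.02)&(Ws[...,0]<.66)
print('scene',cv2.boxPoints(cv2.minAreaRect((Ws[m][:,:2]*1000).astype(np.float32))).round(1).tolist())
cv2.imwrite('pics/c16.png',np.hstack([cv2.resize(im[150:330,130:330],None,fx=2,fy=2),cv2.resize(ims[180:360,230:430],None,fx=2,fy=2)]))
go([.393,-.2175,.12],-16.7,2.6)
E
```

```text
t 21.05 grasp [ 0.5815 -0.0379  0.1943] rot [-90.01  -0.19  -5.01] F [ 1.31  0.26 -1.02] M [ 0.01 -0.04 -0.05] w 0.0603 q [-3.7 22.7  4.3 71.4 -0.  91.3]
plinth [0.6816, 0.6909, 0.7157, 0.0524]
packer 0 [[0.0, 0.0], [0.0, 0.0], [0.0, 0.0], [0.0, 0.0]]
scene [[566.2999877929688, -22.600000381469727], [603.0, -25.600000381469727], [614.2000122070312, 106.80000305175781], [577.5, 109.9000015258789]]
shift [-0.1718  0.0719 -0.1979] rot [-2.62 11.67  0.31]
```

View pics/c16.png

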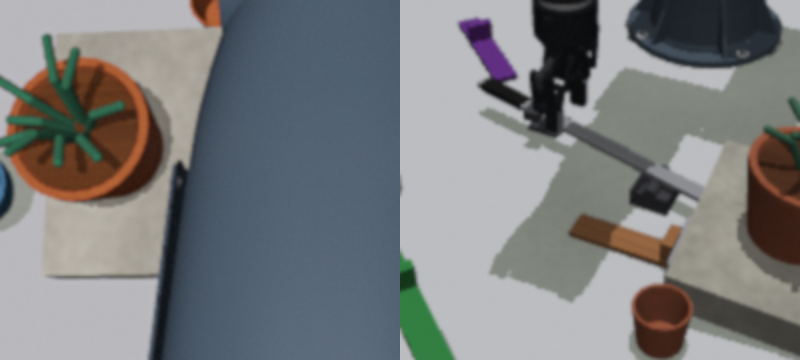

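The packer sits straight under the edge, batten at the plate (right panel, (670,240)), and the bar is still hooked. Back to the bar's grip.

Emit:
play_rows --steps '[-0.172,0,-0.198,-2.6,11.7,0.3,0.0854,-0.172,0,-0.198,-2.6,11.7,0.3,0.0854,-0.172,0,-0.198,-2.6,11.7,0.3,0.0854,-0.172,0.03,-0.198,-2.6,11.7,0.3,0.0854,-0.172,0.072,-0.198,-2.6,11.7,0.3,0.0854,-0.172,0.072,-0.198,-2.6,11.7,0.3,0.0854,-0.172,0.072,-0.198,-2.6,11.7,0.3,0.0854,-0.172,0.072,-0.198,-2.6,11.7,0.3,0.0854,-0.172,0.072,-0.198,-2.6,11.7,0.3,0.0854]'

```text
t: 22.05
ee_pos: [0.3936, -0.2166, 0.1008]
eef_rot: [-92.6, 0.1, -16.5]
wrist_force: [0.0, -0.6, 0.4]
gripper_width: 0.0852
```

```bash
python3 - <<'E'
from h import *
st(); go([.3893,-.2197,.0502],-16.7,2.6)
E
```

```text
t 22.05 grasp [ 0.3938 -0.2158  0.1195] rot [-9.259e+01  5.000e-02 -1.652e+01] F [ 0.04 -0.57  0.36] M [-0.02 -0.01 -0.01] w 0.0852 q [-27.    9.9 -24.4  55.3  -2.6  79.5]
shift [-0.0032  0.0694 -0.0019] rot [-0.01  0.18 -0.04]
```

Emit:
play_rows --steps '[-0.003,0.03,-0.002,0,0.2,0,0.0854,-0.003,0.055,-0.002,0,0.2,0,0.0854,-0.003,0.069,-0.002,0,0.2,0,0.0854,-0.003,0.069,-0.002,0,0.2,0,0.0854,-0.003,0.069,-0.002,0,0.2,0,0.06,-0.003,0.069,-0.002,0,0.2,0,0.04,-0.003,0.069,-0.002,0,0.2,0,0.02,-0.003,0.069,-0.002,0,0.2,0,0.01,-0.003,0.069,-0.002,0,0.2,0,0.01,-0.003,0.069,-0.002,0,0.2,0,0.01]'

```text
t: 23.05
ee_pos: [0.3884, -0.2215, 0.0319]
eef_rot: [-92.6, 0.0, -16.8]
wrist_force: [1.8, -0.5, 4.0]
gripper_width: 0.0245
```

```bash
python3 -c "
from h import *
st()"
```

```text
t 23.05 grasp [ 0.3887 -0.2207  0.0505] rot [-9.261e+01  3.000e-02 -1.680e+01] F [ 1.81 -0.53  3.99] M [ 0.15 -0.45 -0.44] w 0.0245 q [-27.9  13.9 -30.7  45.   -2.6  78.9]
```

Emit:
play_rows --steps '[0,0.002,0,0.4,0,0,0.01,0,0.004,0,0.8,0,0,0.01,0,0.006,0,1.2,0,0,0.01,0,0.008,0,1.6,0,0,0.01,0,0.01,0.0001,2.0,0,0,0.01,0,0.012,0.0001,2.3,0,0,0.01,0,0.0145,0.0002,2.7,0,0,0.01,0,0.0145,0.0002,2.7,0,0,0.01]'

```text
t: 23.85
ee_pos: [0.3882, -0.2208, 0.0167]
eef_rot: [-89.7, 0.1, -16.8]
wrist_force: [5.4, 10.1, 5.8]
gripper_width: 0.0251
```

```bash
python3 -c "
from h import *
st();barline('t18',cols=range(255,360,16))"
```

```text
t 23.85 grasp [ 0.3882 -0.2209  0.0354] rot [-8.973e+01  8.000e-02 -1.678e+01] F [ 5.41 10.08  5.82] M [ 2.01 -1.05 -0.53] w 0.0251 q [-29.8  15.4 -31.2  43.6   0.2  77. ]
255 [0.4906 0.0976 0.0427] 0.025
271 [0.4795 0.0617 0.0422] 0.022
287 [0.4672 0.0259 0.0422] 0.023
303 [ 0.4563 -0.0097  0.0411] 0.024
319 [ 0.4442 -0.0452  0.0405] 0.024
335 [ 0.4332 -0.0805  0.0406] 0.022
351 [ 0.4212 -0.1157  0.0399] 0.022
plinth [0.0727, 0.0718, 0.0725, 0.0528]
```

Emit:
play_rows --steps '[0.0057,0,0.0009,0,-1,0,0.01,0.0114,0,0.0012,0,-2,0,0.01,0.0171,0,0.0014,0,-3,0,0.01,0.0227,0,0.0018,0,-4,0,0.01,0.0284,0,0.0022,0,-5,0,0.01,0.0341,0,0.0028,0,-6,0,0.01,0.0397,0,0.0034,0,-7,0,0.01,0.0454,0,0.0042,0,-8,0,0.01,0.051,0,0.005,0,-9,0,0.01,0.0566,0,0.006,0,-10,0,0.01,0.0622,0,0.007,0,-11,0,0.01,0.0678,0,0.0081,0,-12,0,0.01,0.0678,0,0.0081,0,-12,0,0.01]'

```text
t: 25.2
ee_pos: [0.4548, -0.2335, 0.0165]
eef_rot: [-89.9, 0.1, -4.7]
wrist_force: [-3.1, 0.5, 4.6]
gripper_width: 0.0251
```

```bash
python3 -c "
from h import *
st();barline('t19',cols=range(255,390,16))"
```

```text
t 25.2 grasp [ 0.4548 -0.2336  0.0352] rot [-89.87   0.14  -4.72] F [-3.13  0.49  4.59] M [0.16 0.58 0.5 ] w 0.0251 q [-27.2  22.  -21.5  46.7   0.1  67.5]
255 [0.4827 0.0976 0.0425] 0.023
271 [0.4794 0.0616 0.0428] 0.022
287 [0.4763 0.0258 0.0422] 0.022
303 [ 0.4732 -0.0101  0.0414] 0.023
319 [ 0.4701 -0.0459  0.0402] 0.023
335 [ 0.4668 -0.0816  0.0409] 0.022
351 [ 0.4638 -0.1174  0.0396] 0.022
367 [ 0.4596 -0.153   0.0403] 0.022
383 [ 0.4577 -0.1887  0.0391] 0.022
plinth [0.0711, 0.0713, 0.0655, 0.0537]
```

Emit:
play_rows --steps '[0,-0.0045,0.0002,-0.9,0,0,0.01,0,-0.009,0.0004,-1.8,0,0,0.01,0,-0.0135,0.0007,-2.7,0,0,0.01,0,-0.018,0.001,-3.6,0,0,0.01,0,-0.0225,0.0013,-4.5,0,0,0.01,0,-0.027,0.0017,-5.4,0,0,0.01,0,-0.0315,0.0022,-6.3,0,0,0.01,0,-0.0315,0.0022,-6.3,0,0,0.01]'

```text
t: 26.05
ee_pos: [0.4555, -0.2337, 0.0499]
eef_rot: [-96.6, 0.0, -4.8]
wrist_force: [-4.5, -20.5, 5.2]
gripper_width: 0.0251
```

```bash
python3 -c "
from h import *
st();barline('t20',hi=.085,cols=range(255,340,32))"
```

```text
t 26.05 grasp [ 0.4557 -0.2316  0.0685] rot [-9.657e+01  1.000e-02 -4.820e+00] F [ -4.48 -20.54   5.21] M [-3.58  1.16  0.72] w 0.0251 q [-23.3  18.1 -22.   47.8  -6.2  71.4]
255 [0.4834 0.0983 0.0377] 0.022
287 [0.4757 0.0255 0.0464] 0.022
319 [ 0.4707 -0.0459  0.0522] 0.022
plinth [0.0611, 0.0612, 0.0606, 0.0516]
```

Emit:
play_rows --steps '[0,0,-0.0012,0,0,0,0.01,0,-0.001,-0.0025,-0.2,0,0,0.01,0,-0.004,-0.003,-0.8,0,0,0.01,0,-0.008,-0.003,-1.6,0,0,0.01,0,-0.012,-0.003,-2.4,0,0,0.01,0,-0.016,-0.0029,-3.2,0,0,0.01,0,-0.016,-0.0029,-3.2,0,0,0.01]'

```text
t: 26.8
ee_pos: [0.4554, -0.2322, 0.065]
eef_rot: [-99.4, 0.1, -4.7]
wrist_force: [-1.8, -1.5, -3.4]
gripper_width: 0.0247
```

```bash
python3 -c "
from h import *
st();barline('t21',lo=.03,hi=.09,cols=range(255,340,32))"
```

```text
t 26.8 grasp [ 0.4556 -0.2292  0.0835] rot [-9.944e+01  5.000e-02 -4.750e+00] F [-1.75 -1.5  -3.39] M [0.28 0.36 0.39] w 0.0247 q [-21.4  16.6 -22.   48.7  -9.1  73.1]
255 [0.4838 0.0986 0.0353] 0.024
287 [0.4779 0.0254 0.0464] 0.022
319 [ 0.47   -0.0459  0.0573] 0.022
plinth [0.0601, 0.0608, 0.0601, 0.0513]
```

The wrist z force has flipped to −3.4 N, meaning I now carry the bar and the planter rests on the packer. Raise slightly to free the tip, then draw the bar out along its axis.

Emit:
play_rows --steps '[0,-0.003,0,-0.5,0,0,0.01,0,-0.003,-0.004,-0.5,0,0,0.01,0,-0.003,-0.009,-0.5,0,0,0.01,0,-0.003,-0.015,-0.5,0,0,0.01,0,-0.003,-0.021,-0.5,0,0,0.01,0,-0.003,-0.028,-0.5,0,0,0.01,0.001,-0.003,-0.036,-0.5,0,0,0.01,0.004,-0.003,-0.045,-0.5,0,0,0.01,0.007,-0.003,-0.054,-0.5,0,0,0.01,0.01,-0.003,-0.06,-0.5,0,0,0.01,0.01,-0.003,-0.06,-0.5,0,0,0.01]'

```text
t: 27.95
ee_pos: [0.4607, -0.2931, 0.0775]
eef_rot: [-99.9, 0.0, -4.8]
wrist_force: [-0.8, -0.8, -3.6]
gripper_width: 0.0249
```

```bash
python3 - <<'E'
from h import *
st();barline('t22',lo=.03,hi=.12,cols=range(255,390,16))
im=cv2.imread('pics/t22.png');cv2.imwrite('pics/t22c.png',cv2.resize(im[150:320,140:440],None,fx=2.6,fy=2.6))
E
```

```text
t 27.95 grasp [ 0.461  -0.2899  0.0959] rot [-9.994e+01  5.000e-02 -4.840e+00] F [-0.76 -0.84 -3.6 ] M [0.26 0.08 0.1 ] w 0.0249 q [-27.2  18.8 -17.   50.5  -9.2  67.4]
271 [0.4905 0.0617 0.041 ] 0.044
287 [0.489  0.0252 0.0477] 0.022
303 [ 0.4872 -0.0108  0.0532] 0.022
319 [ 0.4831 -0.0463  0.0595] 0.022
335 [ 0.4781 -0.0813  0.064 ] 0.019
351 [ 0.4764 -0.1161  0.0695] 0.024
367 [ 0.4704 -0.1502  0.0748] 0.046
383 [ 0.4696 -0.1841  0.0807] 0.022
plinth [0.06, 0.0609, 0.0598, 0.0516]
```

View pics/t22c.png

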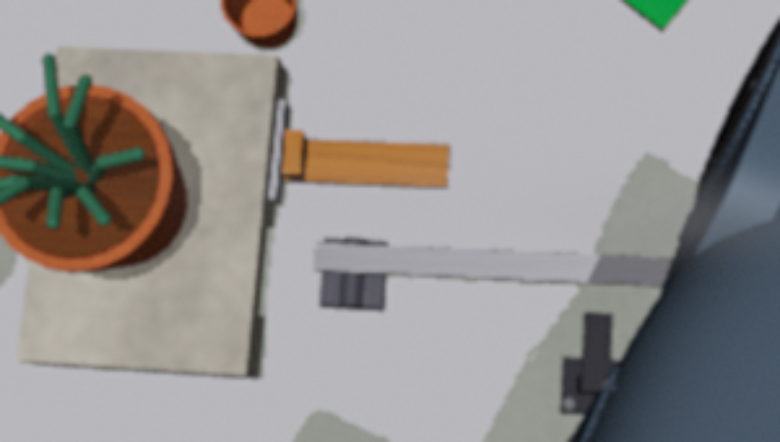

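The bar is out (tip at crop (315,257), planter face at about 265), and the packer's batten is at the plate. Lower the bar's tail toward the bench and release.

Emit:
play_rows --steps '[0,0.006,0,1,0,0,0.01,0,0.012,0.0002,2,0,0,0.01,0,0.018,0.0005,3,0,0,0.01,0,0.024,0.0008,4,0,0,0.01,0,0.03,0.0013,5,0,0,0.01,0,0.036,0.0019,6,0,0,0.01,0,0.042,0.0026,7,0,0,0.01,0,0.048,0.0034,8,0,0,0.01,0,0.054,0.0043,9,0,0,0.01,0,0.06,0.0053,10,0,0,0.01,0,0.065,0.0062,10.8,0,0,0.01,0,0.0695,0.007,11.6,0,0,0.01,0,0.0695,0.007,11.6,0,0,0.01]'

```text
t: 29.3
ee_pos: [0.4594, -0.2971, 0.0069]
eef_rot: [-88.2, 0.1, -4.8]
wrist_force: [-0.1, 1.4, -3.4]
gripper_width: 0.0246
```

```bash
python3 - <<'E'
from h import *
st();barline('t23',lo=.02,hi=.06,cols=range(270,390,16))
E
```

```text
t 29.3 grasp [ 0.4594 -0.2976  0.0256] rot [-88.23   0.12  -4.81] F [-0.12  1.41 -3.41] M [ 0.21 -0.02 -0.03] w 0.0246 q [-33.7  26.8 -15.5  48.7   1.5  61.1]
270 [0.4821 0.0649 0.0323] 0.058
286 [0.479  0.0287 0.0316] 0.057
302 [ 0.4868 -0.0081  0.0415] 0.022
318 [ 0.4818 -0.0439  0.0384] 0.021
334 [ 0.4786 -0.0798  0.0379] 0.022
350 [ 0.4745 -0.1158  0.0362] 0.02
366 [ 0.4695 -0.1515  0.0368] 0.048
382 [ 0.4696 -0.1879  0.0327] 0.023
plinth [0.0608, 0.0604, 0.0604, 0.0503]
```

Emit:
play_rows --steps '[0,0.0015,0,0.3,0,0,0.01,0,0.003,0,0.6,0,0,0.01,0,0.003,0,0.6,0,0,0.03,0,0.003,0,0.6,0,0,0.045,0,0.003,0,0.6,0,0,0.06,0,0.003,0,0.6,0,0,0.06,0,-0.02,0,0.6,0,0,0.06,0,-0.06,0,0.6,0,0,0.06,0,-0.11,0,0.6,0,0,0.06,0,-0.16,-0.04,0.6,0,0,0.06,-0.05,-0.2,-0.08,0.6,0,0,0.06,-0.1,-0.2,-0.1,0.6,0,0,0.06,-0.15,-0.2,-0.12,0.6,0,0,0.06,-0.15,-0.2,-0.12,0.6,0,0,0.06]'

```text
t: 30.75
ee_pos: [0.2978, -0.4108, 0.2049]
eef_rot: [-87.7, 0.1, -4.8]
wrist_force: [-0.0, 0.0, 0.5]
gripper_width: 0.0605
```

```bash
python3 - <<'E'
from h import *
st();barline('t24',lo=.012,hi=.06,cols=range(270,430,20))
im=cv2.imread('pics/t24.png');W=world('top',np.load('t24.npy'));Z=W[...,2];hsv=cv2.cvtColor(im,cv2.COLOR_BGR2HSV)
v,u=np.mgrid[:480,:640]
m=(u>140)&(u<252)&(v>160)&(v<300)&(Z>.042)&(Z<.068)&(hsv[...,1]<60); m=cv2.morphologyEx(m.astype(np.uint8),cv2.MORPH_OPEN,np.ones((5,5)))>0
b=cv2.boxPoints(cv2.minAreaRect((W[m][:,:2]*1000).astype(np.float32)));print('plinth',b.round(1).tolist())
p=W[m];n=np.linalg.lstsq(np.c_[p[:,:2],np.ones(len(p))],p[:,2],rcond=None)[0];print('tilt',np.hypot(*n[:2]))
m=(u>240)&(u<390)&(v>180)&(v<240)&(hsv[...,1]>100)&(Z<.02)&(W[...,0]<.66)
b=cv2.boxPoints(cv2.minAreaRect((W[m][:,:2]*1000).astype(np.float32)));print('packer',b.round(1).tolist())
for t in('t24','top0'):
    i=cv2.imread(f'pics/{t}.png');h=cv2.cvtColor(i,cv2.COLOR_BGR2HSV)
    for bx in((222,260,134,170),(415,452,178,212),(85,138,218,268)):
        q=(u>=bx[0])&(u<bx[1])&(v>=bx[2])&(v<bx[3])&(h[...,1]>90);print(t,u[q].mean().round(1),v[q].mean().round(1))
cv2.imwrite('pics/t24c.png',cv2.resize(im[130:330,80:460],None,fx=2,fy=2))
E
```

```text
t 30.75 grasp [ 0.2978 -0.4115  0.2236] rot [-8.775e+01  5.000e-02 -4.830e+00] F [-0.01  0.05  0.52] M [-0.09 -0.04 -0.  ] w 0.0605 q [-54.9  15.1  -2.1  74.6   1.4  39.9]
270 [0.4895 0.0645 0.0363] 0.059
290 [0.4878 0.019  0.0395] 0.022
310 [ 0.485  -0.0259  0.0356] 0.023
330 [ 0.4797 -0.071   0.0319] 0.022
350 [ 0.4766 -0.1163  0.0294] 0.023
370 [ 0.436  -0.1584  0.0419] 0.108
390 [ 0.4661 -0.2073  0.0212] 0.022
410 [ 0.463  -0.2532  0.018 ] 0.024
plinth [0.0598, 0.0612, 0.0609, 0.0514]
plinth [[390.70001220703125, 132.60000610351562], [671.0999755859375, 105.0], [691.5, 312.3999938964844], [411.1000061035156, 340.0]]
tilt 0.05766653152095446
packer [[559.0, -29.100000381469727], [598.2000122070312, -32.29999923706055], [609.7999877929688, 110.80000305175781], [570.5, 114.0]]
t24 239.8 151.2
t24 433.8 194.5
t24 112.0 242.5
top0 239.8 151.2
top0 433.8 194.6
top0 111.4 243.1
```

Tilt is 0.058 rad, the pots and jar are unmoved, and the bar lies clear. Handing in.

```bash
python3 -c "
from h import *
job.close_job(); st()"
```

```text
the job is handed in; nothing more can be done
the job is handed in; nothing more can be done
```

The planter now rests on the wooden packer and the pry bar is drawn right out. I handed the job in at about 31 s of the 72 s allowed; no verdict was reported.

**What I did:**
- Levered the front edge up about 20 mm and hooked the bar under the keeper. The top camera gave a tilt of about 0.10 rad with the hand off the bar.
- Slid the packer in until its batten touched the stop plate, then pressed it at 5.6 N for about 0.4 s.
- Unhooked the bar, let the planter down on the packer, drew the bar out 60 mm and laid it on the fulcrum block and bench.

**Last checks (camera, good to a few mm):**

| Check | Reading | Required |
|---|---|---|
| Planter tilt | 0.058 rad | 0.05 to 0.08 rad |
| Packer centre, planter x | about -0.144 m | -0.185 to -0.135 m |
| Packer angle to planter | within about 1 degree | 0.3 rad (17 degrees) |
| Bar tip in front of the planter | about 40 mm by travel, not measured after release | at least 5 mm |
| Back edge moved | under about 5 mm | under 20 mm |
| Pots and jar | within 1 pixel of start | under 20 mm |

**What did not go cleanly:**
- While moving the bar, its pull along the length peaked at 18 N pressing down and 20 N easing up. I backed off each time.
- The final picture could not be viewed because the 12-picture limit was reached, so the last state was checked from numbers only.

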